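# Set up the inspection photo of the rover wheels

### The arm

A 7-joint arm with a two-finger parallel gripper is mounted at the origin on the work surface. World frame = base frame: x ahead of the robot, y to its left, z up, the work surface at z = 0. Lengths are in m, angles in degrees, forces in N, time in s.
With the tool pointing down it reaches from about 0.425 to 0.875 m from the base axis. Payload 4.7 kg.
Tool frame: the origin (TCP) lies on the centre line of the jaws, within the pads' length; the fingertips stand 25 mm ahead of it and the grasp point (between the pads) lies 6 mm ahead of it; z points along the fingers, y is the direction in which the jaws open and shut (so a half turn about z gives the same grasp; the last joint's range is limited). The gripper opens to 87 mm and grips with 3 to 60 N. Pads are 19 mm wide; open, the fingers measure 117 mm over their backs; the gripper's body (75 mm by 190 mm) begins 51 mm behind the grasp point.
Start: joints at [-69.952, 18.392, -4.016, 83.108, 1.295, 78.541, -3.26], TCP at [0.214, 0.614, 0.248] pointing down, gripper open.
Joint ranges: [-163.93, 163.93], [-17.29, 119.83], [-79.2, 71.16], [3.27, 140.29], [-89.18, 269.18], [5.43, 117.66], [-154.24, 154.24]. Speed limits (degrees/s): [147.25, 147.25, 180, 180, 180, 180, 180].

### API

Orientations are given as [roll, pitch, yaw] about the fixed x, y, z axes, in that order (R = Rz(yaw) Ry(pitch) Rx(roll)).
In Python, from cell import env gives the robot as it stands.
- The arm moves only by the shell command python3 -m creep 'ROWS' [OPENING] [FORCE]. ROWS is JSON, a list of rows, each an object of numbers: "tx", "ty", "tz": the shift along the tool's x, y, z in m; "rx", "ry", "rz": the turn, a rotation vector about the tool's x, y, z in degrees. In form: [{"tx": .., "ty": .., "tz": .., "rx": .., "ry": .., "rz": ..}, ...]. A call has 1 to 20 rows; each row shifts and turns the commanded pose from where the row before left it, along the tool's axes as they then stand; what a row does not reach is not made up. A row lasts 1/8 s, in which the tool goes at most 62.5 mm and 10.7 degrees, less where a joint would pass 70% of its speed; a pose out of reach is approached as far as the arm can. A call is refused whole if a number of a shift passes 0.0625 or a number of a turn 10.7, either way. A call with a gripper value outside its range is refused whole. OPENING is the finger opening in m, from 0 to 0.087, set as the call begins (- or left out, the last holds). The fingers move at their own pace and stop on an object; FORCE is the grip in N (left out, the last holds). Time passes only in rows, so rows that do not move let the fingers close. It gives the time, the measured TCP pose, the force and the opening at its end, in the units of the state.
- env.get_obs(): the state, without advancing time (a new reading comes with each control period).
- env.read_camera(name): name is "side" or "top"; returns a dict with "pixels" (480x640x3 uint8, red, green, blue), "intrinsics" (3x3 intrinsics, pixels), "R" (3x3) and "t" (3): a world point X has camera coordinates R X + t. Camera axes: x right, y down, z forward; pixel columns grow to the right and rows downward; lengths in m; the calibration is good to about 2 mm. A picture is of the moment at which its call begins. There is no depth.
- env.sign_off(): hands the job in, once; it reports no verdict.
The state is a dict: "time_s": time; "qpos": joint angles; "joint_velocities": joint speeds; "effort": joint torques, N m; "tool_pos": TCP position; "tool_rot": TCP orientation; "force": force on the tool from outside, world axes, zero at the start; "wrist_torque": the same for the moment, N m; "grip_width": finger opening in m.
Only numpy, scipy, OpenCV 4.12 (cv2) and the standard library are available. Lean on these libraries where they do the work, as an engineer would, in place of code of your own. Each camera call takes 0.05 s, during which the arm holds its last target.

### The job

Set up the photo mat for the inspection picture of the printed rover wheels: draw the scale chart out from under the stack of deck plates, leaving the stack standing in its rack, then unfold the chart's kickstand leg fully and stand the chart upright on it, all on the mat. Lay every wheel flat on the mat, wholly on it, in front of the chart's checked face, and do not knock the other things on the table about.

Things in the scene. Friction and masses are not known exactly. Their poses are not given: they have to be found in the camera images.
- chart_mid (a point): centre of the scale chart, a board 130 mm high (x, to its top edge), 110 wide (y), 26 thick, 0.4 kg; black checks on its white face, z points out of its back. It starts face down on the table under the stack, its bottom edge about 50 mm out of the rack's front. Stood on its opened leg it leans back about 0.35 rad, this point then 63 mm up, 25 mm behind the bottom edge it stands on.
- chart_grip (a point): centre of a steel ball (22 mm diameter) on a thin neck at the chart's top edge, 88 mm from chart_mid along x, 14.5 mm above the table when flat. Axes as chart_mid. Pinched from above along the chart's y, the ball swivels in the grip: lifted, the chart swings down and hangs bottom edge lowest, its back to the side where the bottom edge lay. Standing, the ball is about 146 mm up.
- leg_ball (a point): black ball knob (20 mm diameter) near the foot of the chart's kickstand leg, sticking up in front of the rack at the start, 42 mm above the table. The leg is a flat bar 115 x 24 mm sunk in the chart's back. Folded, the knob lies 103 mm from the hinge towards the bottom edge and 21 mm above it. It can be pinched from above to draw the chart out and to unfold the leg; it swivels in the grip.
- leg_hinge (a point): middle of the leg's hinge, whose line runs across the chart (along y): 50 mm from chart_mid towards the top edge, 8 mm nearer the back (21 mm above the table when flat). With the chart standing on its leg, the leg's foot is about 100 mm behind the bottom edge. Axes as chart_mid.
- leg_foot (a point): end of the kickstand leg (its mid-thickness), 115 mm from the hinge and 12 mm beyond the knob: the foot that rests on the mat when the chart stands.
- chart_leg (a joint): angle of the kickstand leg (rad): 0 folded into the chart's back, growing as the knob is raised off the back, to a firm stop at 0.88 (fully unfolded). The hinge is a little stiff (0.06 N m) and stays where it is left.
- rack: fixed plywood rack 124 mm deep, 128 wide, 74 high, open on top, origin under its centre. Its front faces its own -x (front plane at x = -61 mm): the chart is drawn out that way, and once it is clear the plates drop level. Two front lips and the back wall start 30 mm above the table, so the chart slides out beneath while the plates are held back. Chart and ball together are 163 mm long.
- mat: fixed thin dark rubber photo mat, 260 mm (x) by 270 mm (y), 3 mm thick, origin at its centre at table height.
- plate1_mid (a point): centre of a grey deck plate with rows of holes, 108 x 112 x 12 mm, 0.18 kg, level 1 of the stack resting on the chart in the rack (z up).
- plate2_mid (a point): centre of a grey deck plate with rows of holes, 108 x 112 x 12 mm, 0.18 kg, level 2 of the stack resting on the chart in the rack (z up).
- plate3_mid (a point): centre of a grey deck plate with rows of holes, 108 x 112 x 12 mm, 0.18 kg, level 3 of the stack resting on the chart in the rack (z up).
- wheel1_mid (a point): centre of a printed pale grey rover wheel lying flat on its side on the table: 56 mm diameter, 36 mm high (this point half-way up, z along its axle), about 60 g. Two to four wheels are present.
- wheel2_mid (a point): centre of a printed pale grey rover wheel lying flat on its side on the table: 56 mm diameter, 36 mm high (this point half-way up, z along its axle), about 60 g. Two to four wheels are present.
- wheel3_mid (a point): centre of a printed pale grey rover wheel lying flat on its side on the table: 56 mm diameter, 36 mm high (this point half-way up, z along its axle), about 60 g. Two to four wheels are present.
- wheel4_mid (a point): centre of a printed pale grey rover wheel lying flat on its side on the table: 56 mm diameter, 36 mm high (this point half-way up, z along its axle), about 60 g. Two to four wheels are present.
- glue: bystander: upright bottle 40 mm diameter, 110 mm tall, origin under its centre
- driver: bystander: screwdriver 170 mm long lying on the table, along its x
- caliper: bystander: calliper 150 mm long lying on the table along its x, origin under its middle
- motor: bystander: black motor block 60 x 60 x 22 mm with a brass boss on top, 40 mm tall in all, origin under its centre
There are look-alikes about, which are no part of the job. What is shaped like the part that bears plate3_mid but red or white is not meant.

How it is judged (in metres and radians):
On the way, in this order (a step that is already met when the one before it is completed fails the run):
1. the chart is drawn clear of the rack, the stack still in it (x of chart_grip in the frame of rack below -0.075 m and horizontal distance between each of plate1_mid, plate2_mid, plate3_mid and rack below 0.03 m and angle between each of plate1_mid, plate2_mid, plate3_mid's own z axis and vertical below 0.3 rad), for 0.2 s.
2. the leg is unfolded (value of joint chart_leg above 0.72 rad), for 0.2 s.
3. the chart stands released on its leg on the mat (angle between chart_mid's own x axis and vertical between 0.2 and 0.65 rad and value of joint chart_leg above 0.72 rad and height (world z) of chart_mid between 0.055 and 0.085 m and height (world z) of leg_foot below 0.02 m and x of chart_mid in the frame of mat between -0.13 and 0.13 m and y of chart_mid in the frame of mat between -0.135 and 0.135 m and x of leg_foot in the frame of mat between -0.13 and 0.13 m and y of leg_foot in the frame of mat between -0.135 and 0.135 m and linear speed of chart below 0.03 m/s and contact force between the fingers and chart below 2 N), for 0.3 s.
At the end, for the whole second after the job is handed in: Chart upright on the mat on its unfolded leg (over 0.72 rad), leaning under 0.65 rad, released; each wheel flat on the mat, centre 15 mm or more inside its edge and 25 mm or more in front of the chart's plane; plates level, within 30 mm of the rack's centre; all at rest (all of step 1 and all of step 3 and x of wheel1_mid in the frame of mat between -0.115 and 0.115 m and y of wheel1_mid in the frame of mat between -0.12 and 0.12 m and height (world z) of wheel1_mid between 0.014 and 0.028 m and z of each of wheel1_mid, wheel2_mid, wheel3_mid, wheel4_mid in the frame of chart_mid below -0.025 m and linear speed of each of wheel1, wheel2, wheel3, wheel4 below 0.03 m/s and x of wheel2_mid in the frame of mat between -0.115 and 0.115 m and y of wheel2_mid in the frame of mat between -0.12 and 0.12 m and height (world z) of wheel2_mid between 0.014 and 0.028 m and x of wheel3_mid in the frame of mat between -0.115 and 0.115 m and y of wheel3_mid in the frame of mat between -0.12 and 0.12 m and height (world z) of wheel3_mid between 0.014 and 0.028 m and x of wheel4_mid in the frame of mat between -0.115 and 0.115 m and y of wheel4_mid in the frame of mat between -0.12 and 0.12 m and height (world z) of wheel4_mid between 0.014 and 0.028 m); the robot touches nothing.
It fails at once if the stack is toppled or dragged out of the rack (horizontal distance between any of plate1_mid, plate2_mid, plate3_mid and rack above 0.03 m or angle between any of plate1_mid, plate2_mid, plate3_mid's own z axis and vertical above 0.4 rad).
It fails at once if a bystander is shoved more than 50 mm or knocked over (distance of any of glue, driver, caliper, motor from where it was at the start of the episode above 0.05 m or angle between glue's own z axis and vertical above 0.6 rad).
Of wheel1, wheel2, wheel3, wheel4 only 2 to 4 are there at a start; the rules pass over those that are not, and their reading is None.
At some moment in a run one of wheel1, wheel2, wheel3, wheel4 may be knocked a few centimetres aside while the robot is not near it.
It also fails if it takes over 210 s, if anything falls off the work surface, if the arm or the gripper's body presses on something with over 40 N, if the wrist force passes 120 N, or if a joint passes its speed limit or range.

## Working session

There is one attempt and no reset: what is moved stays moved. The work goes in short steps, Python scripts to look and compute and a shell command to move; the robot and the scene stay as the last step left them, time stands still between calls to the robot, and variables do not carry over. Pictures are saved under pics/ and viewed, and the job is handed in when it is done.

```bash
ls; mkdir -p pics; python3 - <<'E'
from cell import env
import cv2,json
print(env.get_obs())
for n in("top","side"):
    c=env.read_camera(n); cv2.imwrite(f"pics/{n}0.png",c["pixels"][:,:,::-1]); print(n,c["intrinsics"],c["R"],c["t"])
E
```

```text
pics
{'time_s': 0.0, 'qpos': array([-69.95585445,  18.44027646,  -4.01430086,  83.17406922,
         1.29464788,  78.54036787,  -3.25711102]), 'joint_velocities': array([-0.03343383,  0.01635019, -0.04563147,  0.12260101, -0.04415397,
        0.09948715,  0.04680454]), 'effort': array([-1.03012204e-03, -4.91288996e+01, -4.04271148e-01, -3.12518191e+01,
       -6.39419211e-02,  4.39458154e-02,  2.20283305e-04]), 'tool_pos': array([0.21404413, 0.61321967, 0.2464548 ]), 'tool_rot': array([-1.79890503e+02,  5.71797590e-03,  1.60767242e+02]), 'force': array([ 0.51903511, -0.91354882, -0.39832918]), 'wrist_torque': array([-0.01466117, -0.00151869, -0.00191819]), 'grip_width': 0.0872213570516573}
top [[550.14084406   0.         317.82842185]
 [  0.         550.14084406 231.11013384]
 [  0.           0.           1.        ]] [[-0.02691289 -0.99956748 -0.0118553 ]
 [-0.98635432  0.02848035 -0.16215435]
 [ 0.16242186  0.00732948 -0.98669419]] [-0.02036068  0.48463925  1.36711207]
side [[613.65464837   0.         322.74351901]
 [  0.         613.65464837 236.68033683]
 [  0.           0.           1.        ]] [[ 0.97161252 -0.23575476  0.01971835]
 [-0.14906815 -0.67480539 -0.72278377]
 [ 0.18370576  0.69932638 -0.69079289]] [-0.5136142   0.07606252  1.65704511]
```

View pics/top0.png

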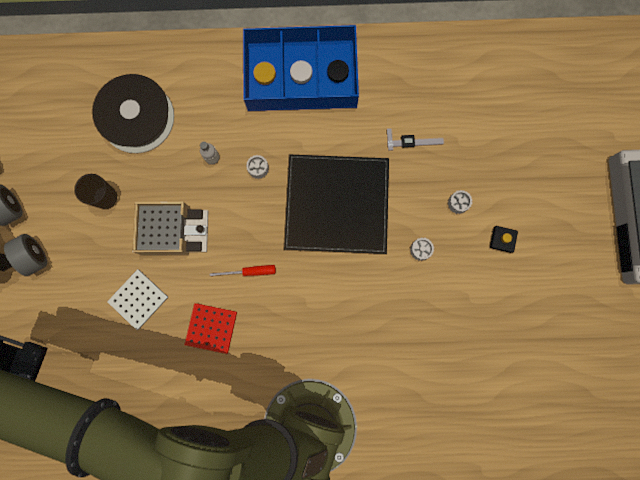

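View pics/side0.png

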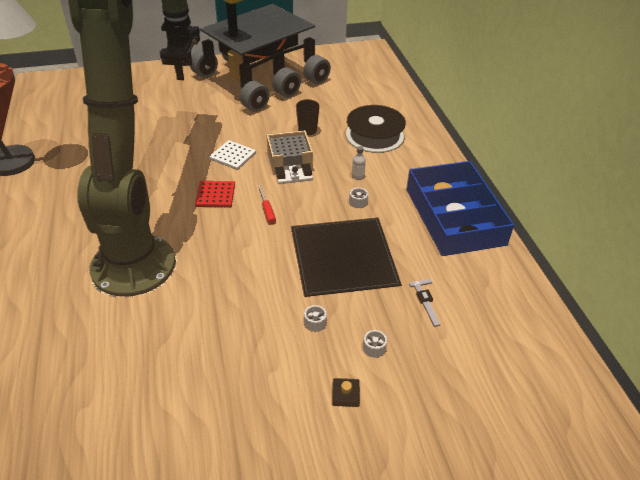

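Three wheels show in the top picture, at (257,166), (460,202) and (422,249). The rack is at (162,228), with the chart's end and black knob at about (200,230). The mat runs from (285,155) to (388,254).

```bash
cat > h.py <<'E'
from cell import env
import numpy as np, cv2
def cam(n): return env.read_camera(n)
def onz(c,uv,z):
    uv=np.atleast_2d(np.array(uv,float)); K=c["intrinsics"];R=np.array(c["R"]);t=np.array(c["t"])
    d=np.c_[uv,np.ones(len(uv))]@np.linalg.inv(K).T@R; o=-R.T@t
    return o+d*((z-o[2])/d[:,2])[:,None]
def proj(c,X):
    p=np.atleast_2d(X)@np.array(c["R"]).T+c["t"]; p=p@np.array(c["intrinsics"]).T; return p[:,:2]/p[:,2:]
def tri(c1,u1,c2,u2):
    P=[c["intrinsics"]@np.c_[c["R"],c["t"]] for c in(c1,c2)]
    X=cv2.triangulatePoints(P[0],P[1],np.array(u1,float).reshape(2,1),np.array(u2,float).reshape(2,1)); return (X[:3]/X[3]).ravel()
def crop(c,u0,v0,u1,v1,s,fn):
    im=c["pixels"][v0:v1,u0:u1,::-1]; cv2.imwrite(fn,cv2.resize(im,None,fx=s,fy=s,interpolation=cv2.INTER_CUBIC))
E
python3 - <<'E'
from h import *
T=cam("top");S=cam("side")
crop(T,120,190,220,265,8,"pics/t1.png")
crop(S,250,120,330,190,8,"pics/s1.png")
crop(T,240,140,480,270,3,"pics/t2.png")
np.set_printoptions(precision=4,suppress=True)
print("mat",onz(T,[(289,155),(389,158),(387,254),(284,250)],.003))
print("wheels",onz(T,[(257,166),(460,202),(422,249)],.036))
print("knob",tri(T,(200,230),S,(294,171)))
E
```

```text
mat [[ 0.6993  0.0383  0.003 ]
 [ 0.6827 -0.2295  0.003 ]
 [ 0.4243 -0.2119  0.003 ]
 [ 0.4425  0.056   0.003 ]]
wheels [[ 0.6617  0.1207  0.036 ]
 [ 0.5499 -0.4022  0.036 ]
 [ 0.4307 -0.2975  0.036 ]]
knob [0.499  0.2693 0.0337]
```

View pics/t1.png

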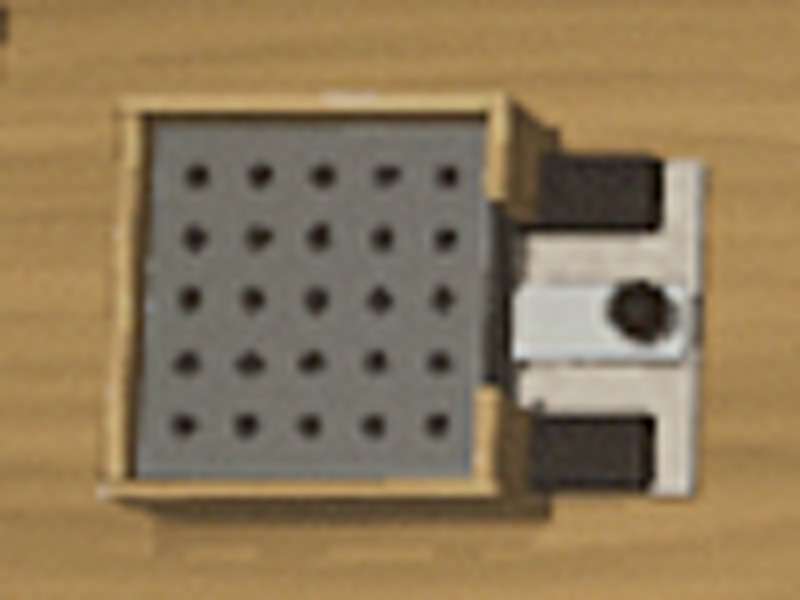

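View pics/s1.png

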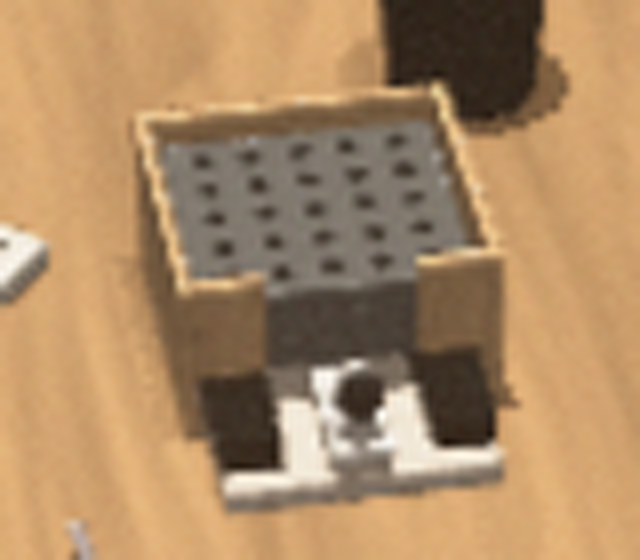

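View pics/t2.png

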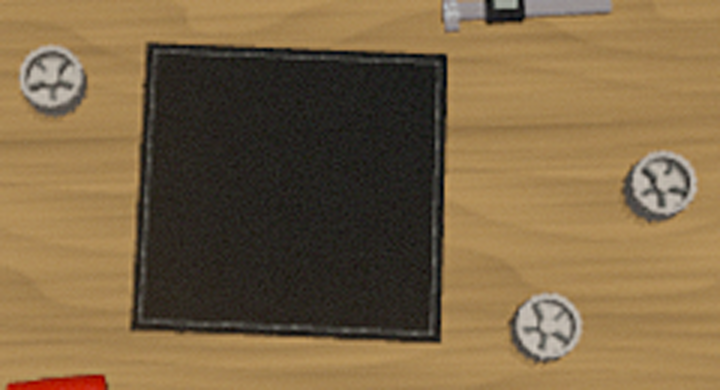

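```bash
python3 - <<'E'
from h import *
np.set_printoptions(precision=4,suppress=True)
T=cam("top");S=cam("side")
a=np.array
f=lambda p:(a(p)/8+a([120,190])-0.4)
k=tri(T,f((642,312)),S,a((361,395))/8+a([250,120])-.4); print("knob",k, onz(T,f((642,312)),.042))
print("rack top",onz(T,[f(p) for p in[(118,98),(505,95),(498,495),(105,490)]],.074))
c=onz(T,[f(p) for p in[(706,160),(692,496)]],.026);print("chart bottom edge",c,np.linalg.norm(c[0]-c[1]),np.degrees(np.arctan2(*(c[0]-c[1])[[1,0]])))
g=lambda p:(a(p)/3+a([240,140])-.3)
print("wheels",onz(T,[g(p) for p in[(53,77),(664,183),(547,325)]],.036))
m=onz(T,[g(p) for p in[(149,43),(446,55),(440,341),(132,328)]],.003);print("mat",m,m.mean(0),np.linalg.norm(m-np.roll(m,1,0),axis=1),[np.degrees(np.arctan2(d[1],d[0])) for d in(m[0]-m[3],m[1]-m[2])])
print("plates row", onz(T,[f(p) for p in [(198,175),(448,175),(437,425),(184,424)]],.065))
print("glue, caliper, driver, motor",onz(T,[(209,160),(415,141),(255,271),(503,240)],0))
E
```

```text
knob [0.5011 0.2677 0.0425] [[0.4987 0.2679 0.042 ]]
rack top [[0.5664 0.427  0.074 ]
 [0.5638 0.3046 0.074 ]
 [0.4367 0.3051 0.074 ]
 [0.4417 0.4277 0.074 ]]
chart bottom edge [[0.5511 0.251  0.026 ]
 [0.441  0.2549 0.026 ]] 0.11018212517641003 -2.026638039625269
wheels [[ 0.6634  0.1197  0.036 ]
 [ 0.5532 -0.4051  0.036 ]
 [ 0.4332 -0.2977  0.036 ]]
mat [[ 0.7019  0.0372  0.003 ]
 [ 0.6827 -0.2278  0.003 ]
 [ 0.4261 -0.2103  0.003 ]
 [ 0.445   0.0568  0.003 ]] [ 0.5639 -0.086   0.003 ] [0.2576 0.2657 0.2572 0.2678] [np.float64(-4.356586768269571), np.float64(-3.8893277682214555)]
plates row [[0.5428 0.404  0.065 ]
 [0.5404 0.3246 0.065 ]
 [0.4606 0.3269 0.065 ]
 [0.4632 0.4065 0.065 ]]
glue, caliper, driver, motor [[ 0.6928  0.2542  0.    ]
 [ 0.7289 -0.3021  0.    ]
 [ 0.3899  0.1327  0.    ]
 [ 0.4529 -0.5164  0.    ]]
```

```bash
cat >> h.py <<'E'
from scipy.spatial.transform import Rotation as Ro
def go(x,y,z,yaw):
    o=env.get_obs(); R=Ro.from_euler('xyz',o["tool_rot"],degrees=True); R2=Ro.from_euler('xyz',[180,0,yaw],degrees=True)
    d=np.array([x,y,z])-o["tool_pos"]; rv=(R.inv()*R2).as_rotvec(degrees=True)
    np.set_printoptions(precision=4,suppress=True)
    print("t",o["time_s"],"pos",o["tool_pos"],o["tool_rot"],"shift now-axes",R.inv().apply(d),"after-turn axes",R2.inv().apply(d),"turn",rv.round(2),"q",o["qpos"].round(1))
E
python3 -m creep '[{"tx":-0.0384,"ty":-0.0233},{"tx":-0.0384,"ty":-0.0233},{"tx":-0.0384,"ty":-0.0233},{"tx":-0.0384,"ty":-0.0233},{"tx":-0.0384,"ty":-0.0233},{"tx":-0.0384,"ty":-0.0233},{"tx":-0.0384,"ty":-0.0233},{"tx":-0.0384,"ty":-0.0233},{"tx":-0.0384,"ty":-0.0233},{"tx":-0.0384,"ty":-0.0233},{"rz":10.4},{"rz":10.4},{"rz":10.4},{"rz":10.4},{"rz":10.4},{"rz":10.4},{"rz":10.4},{}]' 0.05 20
python3 -c "
from h import *
go(.5,.268,.1,88)"
```

```text
t 0.3 pos [0.2142 0.6135 0.2472] [-179.9639    0.0046  160.7621] shift now-axes [-0.3837 -0.232   0.1474] after-turn axes [-0.3354  0.2977  0.1472] turn [-0.03  0.03 72.76] q [-70.   18.4  -4.   83.1   1.3  78.5  -3.3]$[0]: bad value
```

```bash
python3 -m creep '[{"tx":-0.0384,"ty":-0.0233,"tz":0,"rx":0,"ry":0,"rz":0}]' 0.05 20; echo; python3 -m creep --help
```

```text
time_s: 0.42
tool_pos: [0.2391, 0.581, 0.2469]
tool_rot: [180.0, -0.1, 161.2]
force: [1.1, -0.2, 0.0]
grip_width: 0.0827
invalid input: not JSON, or not a number
```

```bash
python3 -m creep '[{"tx":-0.0384,"ty":-0.0233,"tz":0,"rx":0,"ry":0,"rz":0},{"tx":-0.0384,"ty":-0.0233,"tz":0,"rx":0,"ry":0,"rz":0},{"tx":-0.0384,"ty":-0.0233,"tz":0,"rx":0,"ry":0,"rz":0},{"tx":-0.0384,"ty":-0.0233,"tz":0,"rx":0,"ry":0,"rz":0},{"tx":-0.0384,"ty":-0.0233,"tz":0,"rx":0,"ry":0,"rz":0},{"tx":-0.0384,"ty":-0.0233,"tz":0,"rx":0,"ry":0,"rz":0},{"tx":-0.0384,"ty":-0.0233,"tz":0,"rx":0,"ry":0,"rz":0},{"tx":-0.0384,"ty":-0.0233,"tz":0,"rx":0,"ry":0,"rz":0},{"tx":-0.0384,"ty":-0.0233,"tz":0,"rx":0,"ry":0,"rz":0},{"tx":0,"ty":0,"tz":0,"rx":0,"ry":0,"rz":10.4},{"tx":0,"ty":0,"tz":0,"rx":0,"ry":0,"rz":10.4},{"tx":0,"ty":0,"tz":0,"rx":0,"ry":0,"rz":10.4},{"tx":0,"ty":0,"tz":0,"rx":0,"ry":0,"rz":10.4},{"tx":0,"ty":0,"tz":0,"rx":0,"ry":0,"rz":10.4},{"tx":0,"ty":0,"tz":0,"rx":0,"ry":0,"rz":10.4},{"tx":0,"ty":0,"tz":0,"rx":0,"ry":0,"rz":10.4},{"tx":0,"ty":0,"tz":0,"rx":0,"ry":0,"rz":0}]' 0.05 20
python3 -c "
from h import *
go(.5,.268,.1,88)"
```

```text
time_s: 2.55
tool_pos: [0.5, 0.2672, 0.2476]
tool_rot: [180.0, -0.0, 88.1]
force: [-0.1, 0.6, 0.5]
grip_width: 0.05
t 2.55 pos [0.5    0.2672 0.2476] [179.9934  -0.004   88.0764] shift now-axes [ 0.0008 -0.      0.1476] after-turn axes [0.0008 0.     0.1476] turn [ 0.01 -0.    0.08] q [-46.6   8.2  17.5  95.9  -2.5  76.3 -30.6]
```

```bash
python3 -m creep '[{"tx":0,"ty":0,"tz":0.04,"rx":0,"ry":0,"rz":0},{"tx":0,"ty":0,"tz":0.04,"rx":0,"ry":0,"rz":0},{"tx":0,"ty":0,"tz":0.04,"rx":0,"ry":0,"rz":0},{"tx":0,"ty":0,"tz":0.03,"rx":0,"ry":0,"rz":0},{"tx":0,"ty":0,"tz":0.02,"rx":0,"ry":0,"rz":0},{"tx":0,"ty":0,"tz":0.02,"rx":0,"ry":0,"rz":0},{"tx":0,"ty":0,"tz":0,"rx":0,"ry":0,"rz":0}]' 0.05 20
python3 - <<'E'
from h import *
T=cam("top");S=cam("side")
crop(T,120,190,240,280,4,"pics/t3.png");crop(S,230,100,350,200,6,"pics/s3.png")
E
```

```text
time_s: 3.42
tool_pos: [0.4988, 0.2665, 0.0561]
tool_rot: [-179.8, 0.1, 88.1]
force: [-1.0, -0.9, -0.0]
grip_width: 0.0497
```

View pics/s3.png

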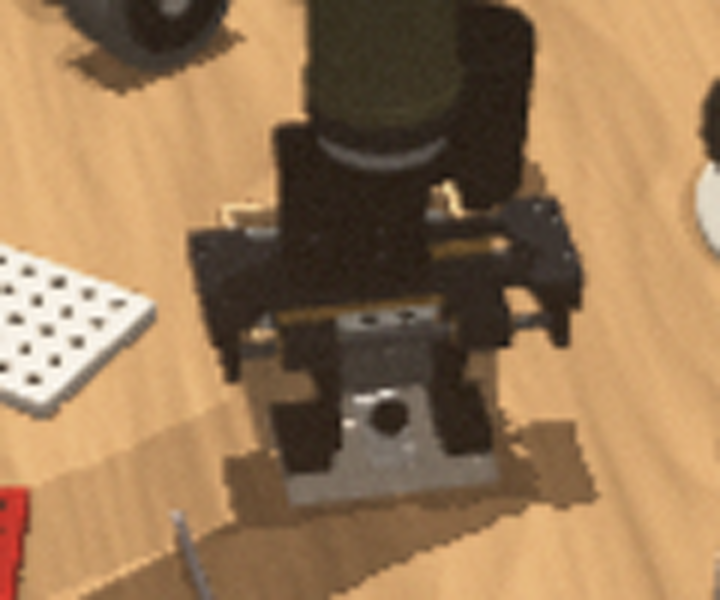

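The side view shows the knob between the two open fingers, at crop (388,415). I'll close on it.

```bash
python3 -m creep '[{"tx":0,"ty":0,"tz":0,"rx":0,"ry":0,"rz":0},{"tx":0,"ty":0,"tz":0,"rx":0,"ry":0,"rz":0},{"tx":0,"ty":0,"tz":0,"rx":0,"ry":0,"rz":0},{"tx":0,"ty":0,"tz":0,"rx":0,"ry":0,"rz":0},{"tx":0,"ty":0,"tz":0,"rx":0,"ry":0,"rz":0}]' 0.0 25
```

```text
time_s: 4.15
tool_pos: [0.5003, 0.2673, 0.0578]
tool_rot: [180.0, -0.0, 88.0]
force: [0.5, -0.7, 1.2]
grip_width: 0.0182
```

```bash
python3 -m creep '[{"tx":-0.004,"ty":0,"tz":0,"rx":0,"ry":0,"rz":0},{"tx":-0.006,"ty":0,"tz":0,"rx":0,"ry":0,"rz":0},{"tx":-0.007,"ty":0,"tz":0,"rx":0,"ry":0,"rz":0},{"tx":-0.007,"ty":0,"tz":0,"rx":0,"ry":0,"rz":0},{"tx":-0.007,"ty":0,"tz":0,"rx":0,"ry":0,"rz":0},{"tx":-0.007,"ty":0,"tz":0,"rx":0,"ry":0,"rz":0},{"tx":-0.007,"ty":0,"tz":0,"rx":0,"ry":0,"rz":0},{"tx":-0.005,"ty":0,"tz":0,"rx":0,"ry":0,"rz":0}]'
python3 - <<'E'
from h import *
T=cam("top");S=cam("side")
crop(T,120,180,260,280,5,"pics/t4.png");crop(S,230,100,350,200,6,"pics/s4.png")
E
```

```text
time_s: 5.15
tool_pos: [0.4978, 0.2218, 0.058]
tool_rot: [179.9, -0.4, 88.1]
force: [0.0, 9.9, -2.2]
grip_width: 0.0182
```

View pics/s4.png

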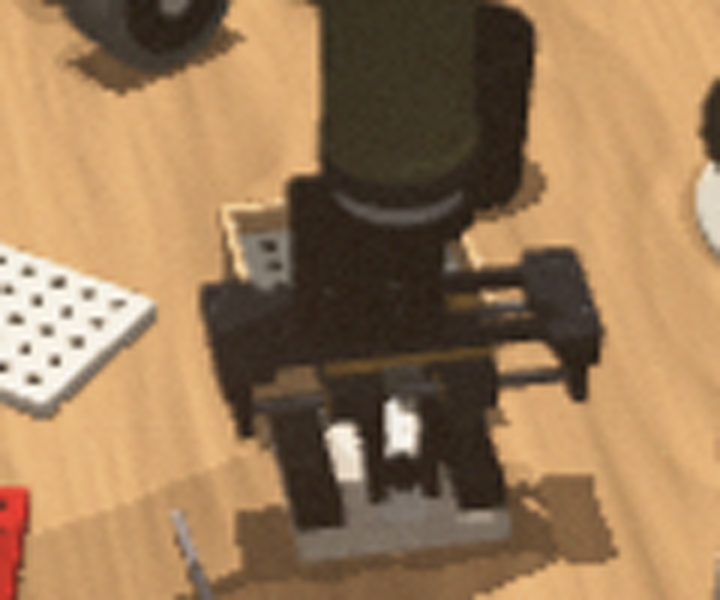

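View pics/t4.png

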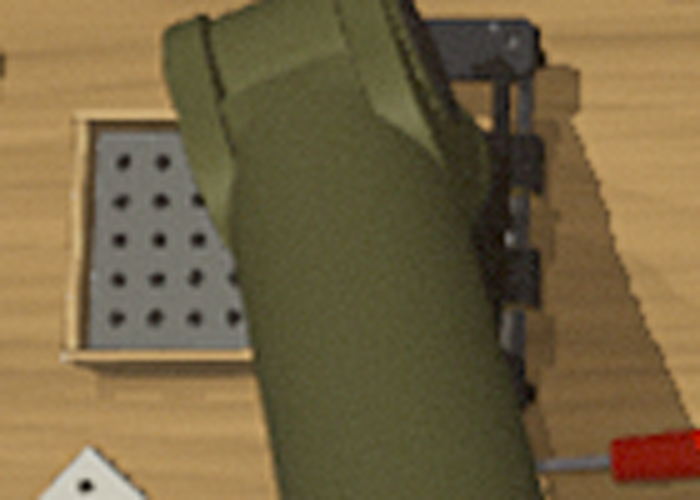

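The chart slides out and the plates stay in the rack. I'll keep drawing.

```bash
python3 -m creep '[{"tx":-0.007,"ty":0,"tz":0,"rx":0,"ry":0,"rz":0},{"tx":-0.007,"ty":0,"tz":0,"rx":0,"ry":0,"rz":0},{"tx":-0.007,"ty":0,"tz":0,"rx":0,"ry":0,"rz":0},{"tx":-0.007,"ty":0,"tz":0,"rx":0,"ry":0,"rz":0},{"tx":-0.007,"ty":0,"tz":0,"rx":0,"ry":0,"rz":0},{"tx":-0.007,"ty":0,"tz":0,"rx":0,"ry":0,"rz":0},{"tx":-0.007,"ty":0,"tz":0,"rx":0,"ry":0,"rz":0},{"tx":-0.007,"ty":0,"tz":0,"rx":0,"ry":0,"rz":0},{"tx":-0.007,"ty":0,"tz":0,"rx":0,"ry":0,"rz":0},{"tx":-0.007,"ty":0,"tz":0,"rx":0,"ry":0,"rz":0},{"tx":-0.007,"ty":0,"tz":0,"rx":0,"ry":0,"rz":0},{"tx":-0.007,"ty":0,"tz":0,"rx":0,"ry":0,"rz":0},{"tx":-0.007,"ty":0,"tz":0,"rx":0,"ry":0,"rz":0},{"tx":-0.007,"ty":0,"tz":0,"rx":0,"ry":0,"rz":0},{"tx":-0.007,"ty":0,"tz":0,"rx":0,"ry":0,"rz":0},{"tx":-0.006,"ty":0,"tz":0,"rx":0,"ry":0,"rz":0},{"tx":0,"ty":0,"tz":0,"rx":0,"ry":0,"rz":0},{"tx":0,"ty":0,"tz":0,"rx":0,"ry":0,"rz":0},{"tx":0,"ty":0,"tz":0,"rx":0,"ry":0,"rz":0}]'
python3 - <<'E'
from h import *
T=cam("top");S=cam("side")
crop(T,120,180,280,280,5,"pics/t5.png");crop(S,230,100,350,200,6,"pics/s5.png")
E
```

```text
time_s: 7.62
tool_pos: [0.4943, 0.1051, 0.0576]
tool_rot: [-180.0, 0.1, 87.9]
force: [-0.6, -1.5, 6.0]
grip_width: 0.0181
```

View pics/s5.png

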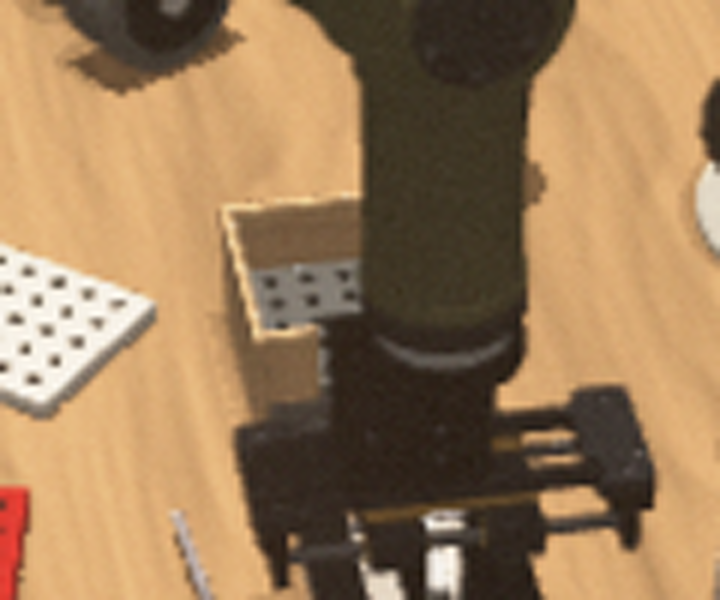

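View pics/t5.png

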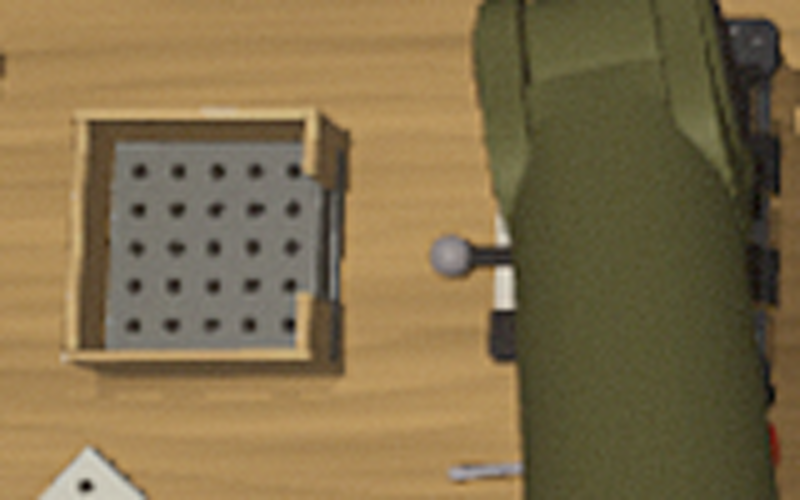

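The plates have dropped level in the rack, and the chart's steel ball is clear of it at crop (453,256). Next I'll unfold the leg by lifting the knob along its arc.

```bash
python3 -m creep '[{"tx":0.0011,"ty":0,"tz":-0.0045,"rx":0,"ry":0,"rz":0},{"tx":0.0011,"ty":0,"tz":-0.0044,"rx":0,"ry":0,"rz":0},{"tx":0.003,"ty":0,"tz":-0.0088,"rx":0,"ry":0,"rz":0},{"tx":0.0037,"ty":0,"tz":-0.0084,"rx":0,"ry":0,"rz":0},{"tx":0.0046,"ty":0,"tz":-0.0082,"rx":0,"ry":0,"rz":0},{"tx":0.0052,"ty":0,"tz":-0.0076,"rx":0,"ry":0,"rz":0},{"tx":0.0058,"ty":0,"tz":-0.0071,"rx":0,"ry":0,"rz":0},{"tx":0.0065,"ty":0,"tz":-0.0067,"rx":0,"ry":0,"rz":0},{"tx":0.0069,"ty":0,"tz":-0.006,"rx":0,"ry":0,"rz":0},{"tx":0.0076,"ty":0,"tz":-0.0054,"rx":0,"ry":0,"rz":0},{"tx":0.0079,"ty":0,"tz":-0.0047,"rx":0,"ry":0,"rz":0},{"tx":0,"ty":0,"tz":0,"rx":0,"ry":0,"rz":0},{"tx":0,"ty":0,"tz":0,"rx":0,"ry":0,"rz":0}]'
python3 - <<'E'
from h import *
T=cam("top");S=cam("side")
crop(T,120,160,300,280,4,"pics/t6.png");crop(S,230,100,370,220,5,"pics/s6.png")
E
```

```text
time_s: 9.35
tool_pos: [0.4964, 0.1599, 0.1294]
tool_rot: [180.0, -0.0, 88.0]
force: [0.2, 0.2, -0.8]
grip_width: 0.0181
```

View pics/s6.png

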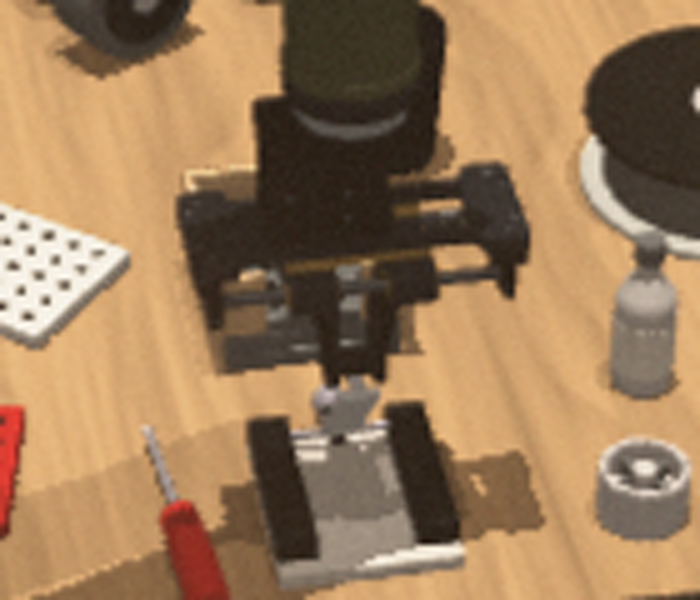

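View pics/t6.png

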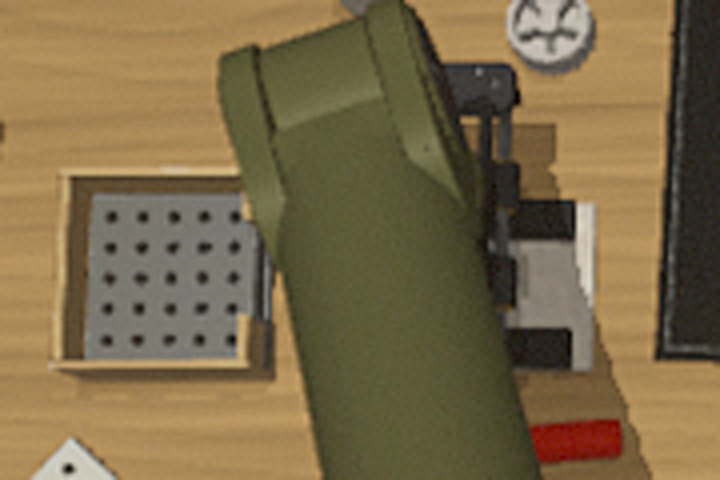

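```bash
python3 -m creep '[{"tx":0.002,"ty":0,"tz":-0.001,"rx":0,"ry":0,"rz":0},{"tx":0.002,"ty":0,"tz":-0.001,"rx":0,"ry":0,"rz":0},{"tx":0,"ty":0,"tz":0,"rx":0,"ry":0,"rz":0},{"tx":0,"ty":0,"tz":0,"rx":0,"ry":0,"rz":0}]'
python3 -m creep '[{"tx":0,"ty":0,"tz":0,"rx":0,"ry":0,"rz":0},{"tx":0,"ty":0,"tz":0,"rx":0,"ry":0,"rz":0},{"tx":0,"ty":0,"tz":0,"rx":0,"ry":0,"rz":0}]' 0.05
python3 -m creep '[{"tx":0,"ty":0,"tz":-0.03,"rx":0,"ry":0,"rz":0},{"tx":0,"ty":0,"tz":-0.05,"rx":0,"ry":0,"rz":0},{"tx":-0.05,"ty":0,"tz":-0.04,"rx":0,"ry":0,"rz":0},{"tx":-0.05,"ty":0.03,"tz":-0.04,"rx":0,"ry":0,"rz":0},{"tx":-0.05,"ty":0.05,"tz":0,"rx":0,"ry":0,"rz":0},{"tx":-0.03,"ty":0.05,"tz":0,"rx":0,"ry":0,"rz":0},{"tx":0,"ty":0,"tz":0,"rx":0,"ry":0,"rz":0}]'
python3 - <<'E'
from h import *
T=cam("top");S=cam("side")
crop(T,120,160,300,280,4,"pics/t7.png");crop(S,230,100,370,220,5,"pics/s7.png")
E
```

```text
time_s: 9.95
tool_pos: [0.4962, 0.1637, 0.1313]
tool_rot: [-180.0, -0.0, 88.0]
force: [-0.5, 0.5, -3.1]
grip_width: 0.0179
time_s: 10.32
tool_pos: [0.4967, 0.1637, 0.1318]
tool_rot: [179.9, -0.0, 88.0]
force: [0.4, -0.3, -0.6]
grip_width: 0.0406
time_s: 11.2
tool_pos: [0.6128, -0.0117, 0.284]
tool_rot: [-179.9, 0.2, 87.6]
force: [-0.8, -0.1, -0.0]
grip_width: 0.05
```

View pics/s7.png

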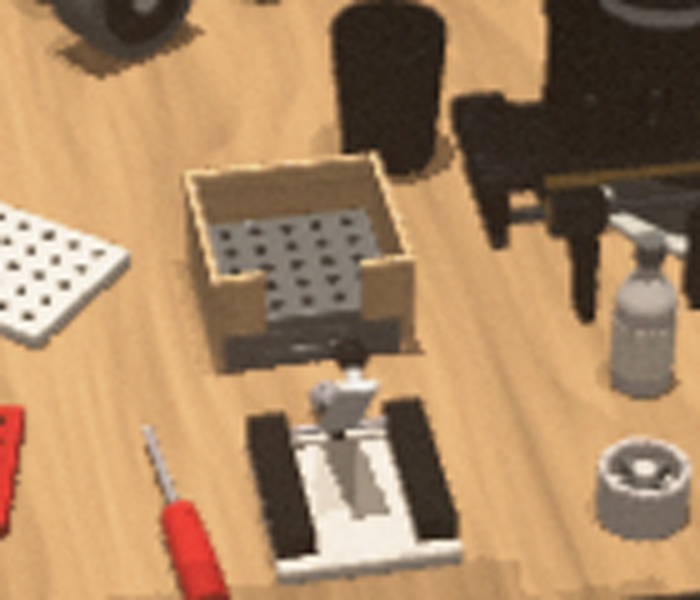

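View pics/t7.png

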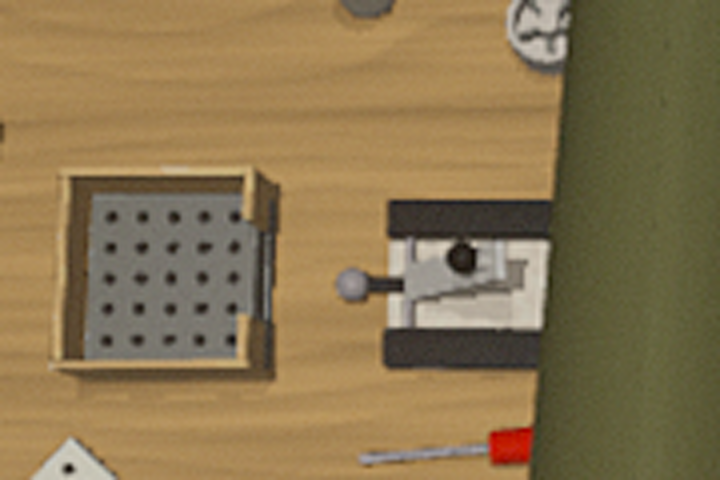

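```bash
python3 - <<'E'
from h import *
np.set_printoptions(precision=4,suppress=True)
T=cam("top");S=cam("side");a=np.array
f=lambda p,s,o:a(p)/s+a(o)-.4
kt,ks=f((462,258),4,(120,160)),f((351,353),5,(230,100))
print("knob",tri(T,kt,S,ks))
bt,bs=f((352,284),4,(120,160)),f((326,396),5,(230,100))
print("ball",tri(T,bt,S,bs),onz(T,bt,.0145),onz(S,bs,.0145))
print("plates centre",onz(T,f((171,279),4,(120,160)),.042))
print("top edge ends",onz(T,[f(p,4,(120,160)) for p in[(389,202),(385,367)]],.026))
E
python3 -c "
from h import *
go(.49,.26,.2,88)"
```

```text
knob [0.4963 0.1657 0.1152]
ball [0.4989 0.2536 0.0152] [[0.4976 0.2538 0.0145]] [[0.5003 0.2546 0.0145]]
plates centre [[0.4995 0.3642 0.042 ]]
top edge ends [[0.5491 0.2276 0.026 ]
 [0.4409 0.2298 0.026 ]]
t 11.4 pos [ 0.6104 -0.0065  0.2859] [-179.9896   -0.061    88.0513] shift now-axes [ 0.2622 -0.1294  0.0862] after-turn axes [ 0.2621 -0.1296  0.0859] turn [-0.01 -0.06  0.05] q [-27.4  13.6  30.8  86.9  -7.   81.5   1.8]
```

```bash
python3 -m creep '[{"tx":0.0427,"ty":-0.0201,"tz":0,"rx":0,"ry":0,"rz":0},{"tx":0.0427,"ty":-0.0201,"tz":0,"rx":0,"ry":0,"rz":0},{"tx":0.0427,"ty":-0.0201,"tz":0,"rx":0,"ry":0,"rz":0},{"tx":0.0427,"ty":-0.0201,"tz":0,"rx":0,"ry":0,"rz":0},{"tx":0.0427,"ty":-0.0201,"tz":0,"rx":0,"ry":0,"rz":0},{"tx":0.0427,"ty":-0.0201,"tz":0,"rx":0,"ry":0,"rz":0},{"tx":0,"ty":0,"tz":0.04,"rx":0,"ry":0,"rz":0},{"tx":0,"ty":0,"tz":0.04,"rx":0,"ry":0,"rz":0},{"tx":0,"ty":0,"tz":0.03,"rx":0,"ry":0,"rz":0},{"tx":0,"ty":0,"tz":0,"rx":0,"ry":0,"rz":0}]' 0.06
python3 -c "
from h import *
go(.4985,.2537,.028,88)"
```

```text
time_s: 12.65
tool_pos: [0.497, 0.2528, 0.1744]
tool_rot: [-179.8, 0.1, 88.1]
force: [-0.0, -0.0, 1.0]
grip_width: 0.06
t 12.65 pos [0.497  0.2528 0.1744] [-179.8019    0.0853   88.0832] shift now-axes [0.0012 0.002  0.1464] after-turn axes [0.001  0.0015 0.1464] turn [-0.2   0.09  0.08] q [-46.8  10.2  19.1 102.4  -3.6  68.2 -28.6]
```

```bash
python3 -m creep '[{"tx":0.001,"ty":0.001,"tz":0.03,"rx":0,"ry":0,"rz":0},{"tx":0,"ty":0,"tz":0.03,"rx":0,"ry":0,"rz":0},{"tx":0,"ty":0,"tz":0.03,"rx":0,"ry":0,"rz":0},{"tx":0,"ty":0,"tz":0.025,"rx":0,"ry":0,"rz":0},{"tx":0,"ty":0,"tz":0.02,"rx":0,"ry":0,"rz":0},{"tx":0,"ty":0,"tz":0.01,"rx":0,"ry":0,"rz":0},{"tx":0,"ty":0,"tz":0,"rx":0,"ry":0,"rz":0},{"tx":0,"ty":0,"tz":0,"rx":0,"ry":0,"rz":0}]'
python3 - <<'E'
from h import *
S=cam("side");go(.4985,.2537,.028,88)
crop(S,230,100,370,220,5,"pics/s8.png")
E
```

```text
time_s: 13.65
tool_pos: [0.5015, 0.2542, 0.0322]
tool_rot: [179.9, -0.1, 88.0]
force: [0.3, 0.3, 0.7]
grip_width: 0.0603
t 13.7 pos [0.5014 0.2542 0.0321] [179.8948  -0.0841  87.9692] shift now-axes [-0.0006 -0.0029  0.0041] after-turn axes [-0.0006 -0.0029  0.0041] turn [ 0.11 -0.08 -0.03] q [-45.1  20.   18.  109.   -7.7  52.1 -25.4]
```

View pics/s8.png

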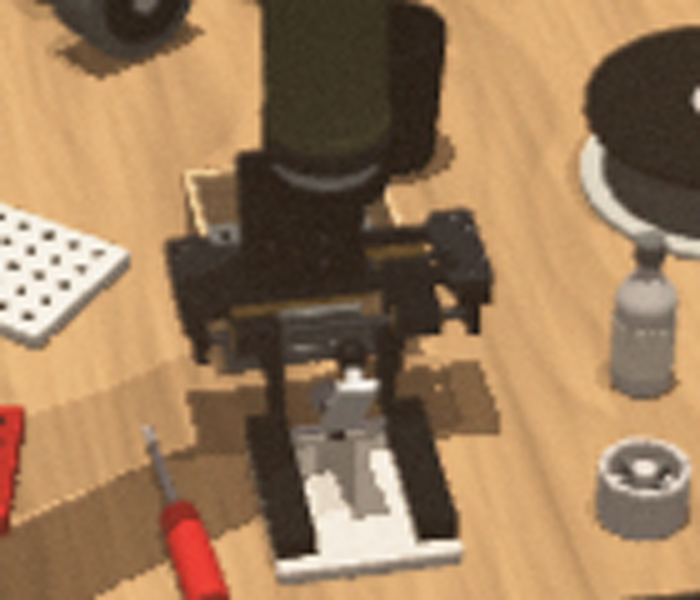

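The fingers straddle the ball. I'll drop 4 mm, close, and lift a little.

```bash
python3 -m creep '[{"tx":0,"ty":-0.001,"tz":0.004,"rx":0,"ry":0,"rz":0},{"tx":0,"ty":0,"tz":0,"rx":0,"ry":0,"rz":0}]' 0.06
python3 -m creep '[{"tx":0,"ty":0,"tz":0,"rx":0,"ry":0,"rz":0},{"tx":0,"ty":0,"tz":0,"rx":0,"ry":0,"rz":0},{"tx":0,"ty":0,"tz":0,"rx":0,"ry":0,"rz":0},{"tx":0,"ty":0,"tz":0,"rx":0,"ry":0,"rz":0},{"tx":0,"ty":0,"tz":0,"rx":0,"ry":0,"rz":0}]' 0 30
python3 -c "
from h import *
go(.4985,.2537,.028,88)"
```

```text
time_s: 13.95
tool_pos: [0.4994, 0.2535, 0.0267]
tool_rot: [-180.0, 0.0, 88.0]
force: [0.3, -0.3, 0.6]
grip_width: 0.0599
time_s: 14.58
tool_pos: [0.4996, 0.2536, 0.0268]
tool_rot: [180.0, -0.0, 88.0]
force: [-0.9, -0.3, 0.7]
grip_width: 0.0201
t 14.575 pos [0.4996 0.2536 0.0268] [179.9991  -0.0045  87.9605] shift now-axes [ 0.     -0.0011 -0.0012] after-turn axes [ 0.     -0.0011 -0.0012] turn [ 0.   -0.   -0.04] q [-45.1  20.3  17.9 109.3  -7.8  51.6 -25.4]
```

```bash
python3 -m creep '[{"tx":0,"ty":0,"tz":-0.008,"rx":0,"ry":0,"rz":0},{"tx":0,"ty":0,"tz":-0.012,"rx":0,"ry":0,"rz":0},{"tx":0,"ty":0,"tz":-0.012,"rx":0,"ry":0,"rz":0},{"tx":0,"ty":0,"tz":-0.012,"rx":0,"ry":0,"rz":0},{"tx":-0.002,"ty":0,"tz":-0.012,"rx":0,"ry":0,"rz":0},{"tx":-0.004,"ty":0,"tz":-0.012,"rx":0,"ry":0,"rz":0},{"tx":-0.005,"ty":0,"tz":-0.012,"rx":0,"ry":0,"rz":0},{"tx":-0.005,"ty":0,"tz":-0.012,"rx":0,"ry":0,"rz":0},{"tx":-0.006,"ty":0,"tz":-0.012,"rx":0,"ry":0,"rz":0},{"tx":-0.008,"ty":0,"tz":-0.012,"rx":0,"ry":0,"rz":0},{"tx":-0.01,"ty":0,"tz":-0.012,"rx":0,"ry":0,"rz":0},{"tx":-0.01,"ty":0,"tz":-0.01,"rx":0,"ry":0,"rz":0},{"tx":-0.01,"ty":0,"tz":-0.01,"rx":0,"ry":0,"rz":0},{"tx":-0.01,"ty":0,"tz":-0.01,"rx":0,"ry":0,"rz":0},{"tx":0,"ty":0,"tz":-0.015,"rx":0,"ry":0,"rz":0},{"tx":0,"ty":0,"tz":-0.015,"rx":0,"ry":0,"rz":0},{"tx":0,"ty":0,"tz":-0.015,"rx":0,"ry":0,"rz":0},{"tx":0,"ty":0,"tz":0,"rx":0,"ry":0,"rz":0},{"tx":0,"ty":0,"tz":0,"rx":0,"ry":0,"rz":0}]'
python3 - <<'E'
from h import *
T=cam("top");S=cam("side")
crop(T,120,160,300,280,4,"pics/t9.png");crop(S,230,80,370,220,5,"pics/s9.png")
E
```

```text
time_s: 16.95
tool_pos: [0.4969, 0.1838, 0.2294]
tool_rot: [-180.0, 0.0, 88.0]
force: [-0.1, -0.5, -4.4]
grip_width: 0.0201
```

View pics/s9.png

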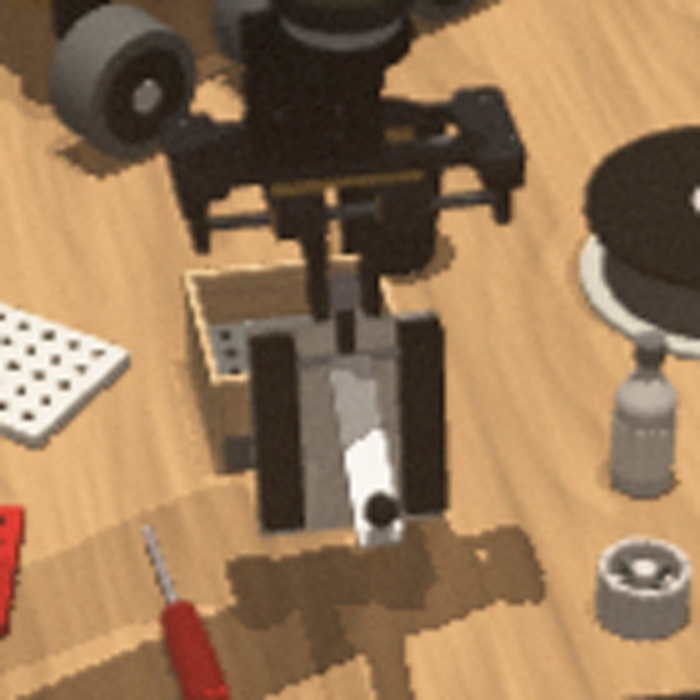

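View pics/t9.png

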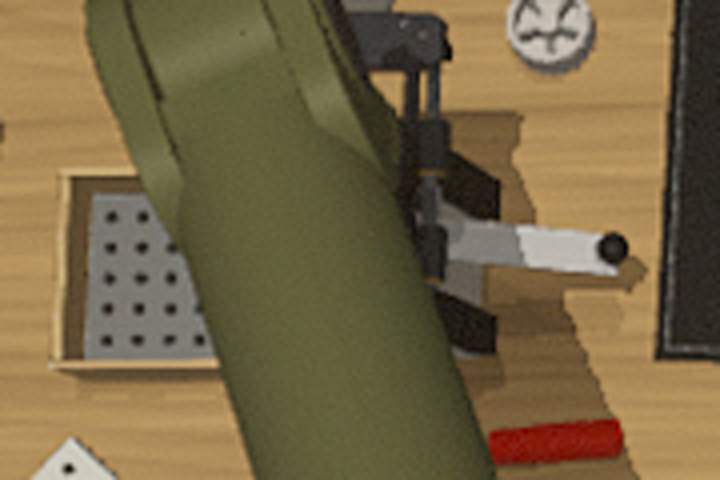

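The chart hangs from the ball with its leg out to the back, towards -y. I'll carry it over the mat.

```bash
python3 -m creep '[{"tx":0,"ty":0,"tz":0,"rx":0,"ry":0,"rz":2},{"tx":-0.01,"ty":0.0054,"tz":0,"rx":0,"ry":0,"rz":0},{"tx":-0.015,"ty":0.0054,"tz":0,"rx":0,"ry":0,"rz":0},{"tx":-0.0184,"ty":0.0054,"tz":0,"rx":0,"ry":0,"rz":0},{"tx":-0.0184,"ty":0.0054,"tz":0,"rx":0,"ry":0,"rz":0},{"tx":-0.0184,"ty":0.0054,"tz":0,"rx":0,"ry":0,"rz":0},{"tx":-0.0184,"ty":0.0054,"tz":0,"rx":0,"ry":0,"rz":0},{"tx":-0.0184,"ty":0.0054,"tz":0,"rx":0,"ry":0,"rz":0},{"tx":-0.0184,"ty":0.0054,"tz":0,"rx":0,"ry":0,"rz":0},{"tx":-0.0184,"ty":0.0054,"tz":0,"rx":0,"ry":0,"rz":0},{"tx":-0.0184,"ty":0.0054,"tz":0,"rx":0,"ry":0,"rz":0},{"tx":-0.0184,"ty":0.0054,"tz":0,"rx":0,"ry":0,"rz":0},{"tx":-0.0184,"ty":0.0054,"tz":0,"rx":0,"ry":0,"rz":0},{"tx":-0.0184,"ty":0.0054,"tz":0,"rx":0,"ry":0,"rz":0},{"tx":-0.0184,"ty":0.0054,"tz":0,"rx":0,"ry":0,"rz":0},{"tx":-0.0184,"ty":0.0054,"tz":0,"rx":0,"ry":0,"rz":0},{"tx":-0.015,"ty":0.0054,"tz":0,"rx":0,"ry":0,"rz":0},{"tx":-0.013,"ty":0,"tz":0,"rx":0,"ry":0,"rz":0},{"tx":0,"ty":0,"tz":0,"rx":0,"ry":0,"rz":0},{"tx":0,"ty":0,"tz":0,"rx":0,"ry":0,"rz":0}]'
python3 -m creep '[{"tx":0,"ty":0,"tz":0.015,"rx":0,"ry":0,"rz":0},{"tx":0,"ty":0,"tz":0.015,"rx":0,"ry":0,"rz":0},{"tx":0,"ty":0,"tz":0.01,"rx":0,"ry":0,"rz":0},{"tx":0,"ty":0,"tz":0.005,"rx":0,"ry":0,"rz":0},{"tx":0,"ty":0,"tz":0,"rx":0,"ry":0,"rz":0},{"tx":0,"ty":0,"tz":0,"rx":0,"ry":0,"rz":0}]'
python3 - <<'E'
from h import *
T=cam("top");S=cam("side");go(.5618,-.116,.17,86)
crop(T,220,120,420,270,4,"pics/t10.png");crop(S,260,120,430,280,4,"pics/s10.png")
E
```

```text
time_s: 19.55
tool_pos: [0.5627, -0.1131, 0.2297]
tool_rot: [-180.0, -0.1, 86.0]
force: [1.2, 0.9, -4.0]
grip_width: 0.0202
time_s: 20.3
tool_pos: [0.5631, -0.1141, 0.1852]
tool_rot: [179.9, -0.0, 86.0]
force: [0.1, 0.7, -4.1]
grip_width: 0.0202
t 20.4 pos [ 0.5631 -0.114   0.1853] [179.941   -0.0055  85.959 ] shift now-axes [-0.0021 -0.0012  0.0153] after-turn axes [-0.0021 -0.0011  0.0153] turn [ 0.06 -0.01 -0.04] q [-22.5  12.8  36.  100.1  -8.   69.6  11.5]
```

View pics/s10.png

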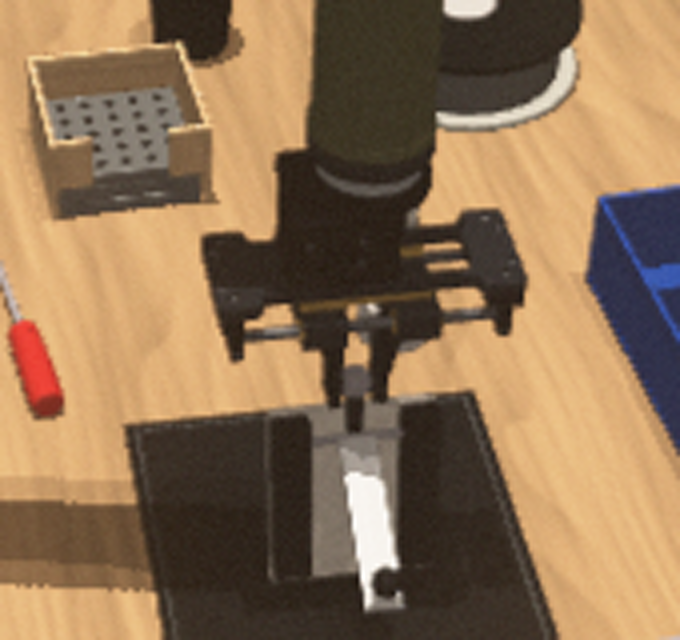

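View pics/t10.png

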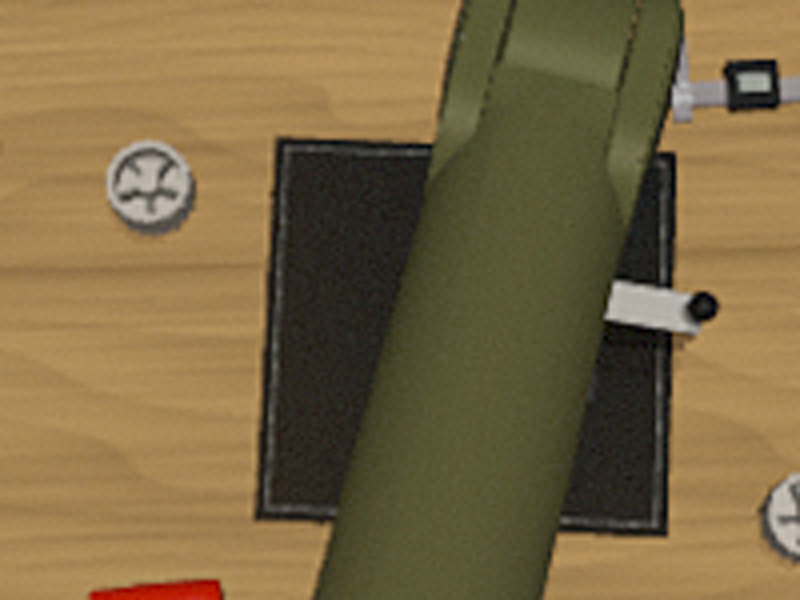

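```bash
python3 - <<'E'
from h import *
np.set_printoptions(precision=4,suppress=True)
T=cam("top");S=cam("side");a=np.array
k=tri(T,a((703,307))/4+a((220,120))-.4,S,a((386,583))/4+a((260,120))-.4)
o=env.get_obs()["tool_pos"]; b=o-[0,0,.012]
d=k-b; print(k,d,np.hypot(d[1],d[2]))
ang=np.arctan2(-d[2],-d[1]); ang0=np.arctan2(.0875,.1007); print("lean deg",np.degrees(ang-ang0))
M=a([.5639,-.086]);th=np.radians(-4.1);ex=a([np.cos(th),np.sin(th)]);ey=a([-ex[1],ex[0]])
print("knob mat",(k[:2]-M)@ex,(k[:2]-M)@ey,"ball mat",(b[:2]-M)@ex,(b[:2]-M)@ey)
E
```

```text
[ 0.5558 -0.2274  0.1038] [-0.0072 -0.1134 -0.0694] 0.1329835963230031
lean deg -9.53019496194703
knob mat 0.0019990642140474994 -0.1416422357661376 ball mat 0.0010769311929311757 -0.02797892123975859
```

The chart hangs about 9.5° past vertical, with its bottom towards the back. I'll shift forward 43 mm and lower to touch the mat.

```bash
python3 -m creep '[{"tx":0.014,"ty":0,"tz":0,"rx":0,"ry":0,"rz":0},{"tx":0.015,"ty":0,"tz":0,"rx":0,"ry":0,"rz":0},{"tx":0.014,"ty":0,"tz":0,"rx":0,"ry":0,"rz":0},{"tx":0,"ty":0,"tz":0,"rx":0,"ry":0,"rz":0},{"tx":0,"ty":0,"tz":0.006,"rx":0,"ry":0,"rz":0},{"tx":0,"ty":0,"tz":0.005,"rx":0,"ry":0,"rz":0},{"tx":0,"ty":0,"tz":0.003,"rx":0,"ry":0,"rz":0},{"tx":0,"ty":0,"tz":0.003,"rx":0,"ry":0,"rz":0},{"tx":0,"ty":0,"tz":0,"rx":0,"ry":0,"rz":0},{"tx":0,"ty":0,"tz":0,"rx":0,"ry":0,"rz":0}]'
```

```text
time_s: 21.75
tool_pos: [0.5663, -0.071, 0.1691]
tool_rot: [179.9, -0.0, 86.0]
force: [-3.5, 0.5, 5.8]
grip_width: 0.0199
```

```bash
python3 -m creep '[{"tx":-0.004,"ty":0,"tz":0,"rx":0,"ry":0,"rz":0},{"tx":-0.005,"ty":0,"tz":0,"rx":0,"ry":0,"rz":0},{"tx":-0.005,"ty":0,"tz":0,"rx":0,"ry":0,"rz":0},{"tx":-0.005,"ty":0,"tz":0,"rx":0,"ry":0,"rz":0},{"tx":-0.006,"ty":0,"tz":0,"rx":0,"ry":0,"rz":0},{"tx":-0.006,"ty":0,"tz":0.0005,"rx":0,"ry":0,"rz":0},{"tx":-0.006,"ty":0,"tz":0.0005,"rx":0,"ry":0,"rz":0},{"tx":-0.006,"ty":0,"tz":0.0008,"rx":0,"ry":0,"rz":0},{"tx":-0.007,"ty":0,"tz":0.001,"rx":0,"ry":0,"rz":0},{"tx":0,"ty":0,"tz":0,"rx":0,"ry":0,"rz":0}]' 0 15
python3 - <<'E'
from h import *
T=cam("top");S=cam("side")
crop(T,220,120,420,270,4,"pics/t11.png");crop(S,260,120,430,280,4,"pics/s11.png")
E
```

```text
time_s: 23.0
tool_pos: [0.5626, -0.1228, 0.1663]
tool_rot: [179.9, 0.1, 85.9]
force: [-2.3, -1.5, 6.8]
grip_width: 0.0204
```

View pics/s11.png

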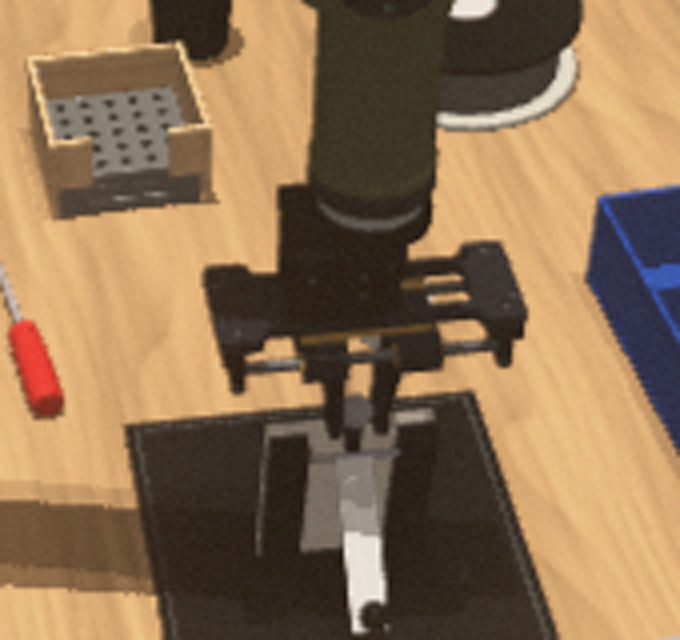

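View pics/t11.png

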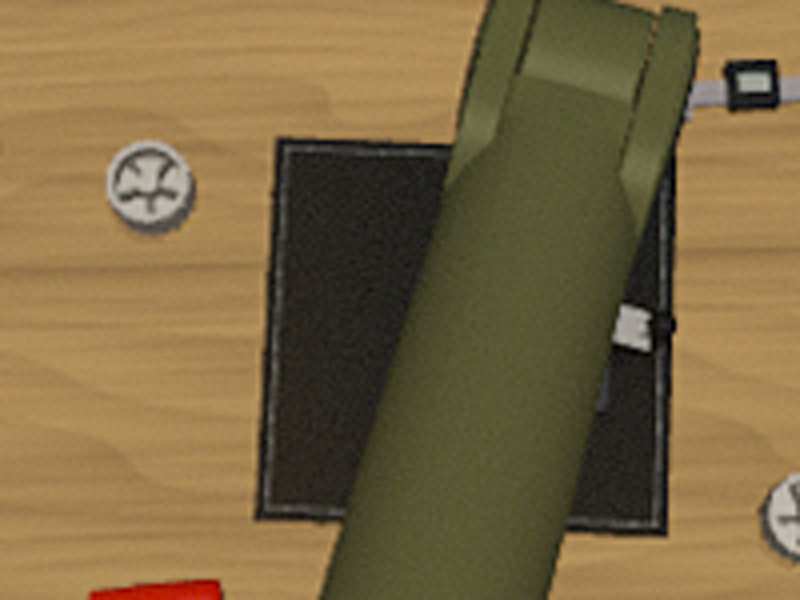

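```bash
cat > m.py <<'E'
from h import *
a=np.array; np.set_printoptions(precision=4,suppress=True)
M=a([.5639,-.086]);th=np.radians(-4.1);ex=a([np.cos(th),np.sin(th)]);ey=a([-ex[1],ex[0]])
def mat(p): p=a(p)[:2]-M; return a([p@ex,p@ey])
def w(x,y): return M+x*ex+y*ey
def knob(tp,to,ts,sp,so,ss):
    T=cam("top");S=cam("side")
    k=tri(T,a(tp)/ts+a(to)-.4,S,a(sp)/ss+a(so)-.4); b=env.get_obs()["tool_pos"]-[0,0,.012]; d=k-b
    print(k,d,np.linalg.norm(d)); dm=-np.hypot(*d[:2])
    print("lean",np.degrees(np.arctan2(-d[2],-dm)-np.arctan2(.0875,.1007)),"knob mat",mat(k),"ball mat",mat(b))
E
python3 -c "
from m import *
knob((665,325),(220,120),4,(373,617),(260,120),4)"
```

```text
[ 0.5555 -0.2095  0.054 ] [-0.0073 -0.0875 -0.1004] 0.133431657201369
lean 7.847175159529335 knob mat [ 0.0005 -0.1238] ball mat [ 0.0015 -0.036 ]
```

```bash
python3 -m creep '[{"tx":-0.0052,"ty":0,"tz":0.0009,"rx":0,"ry":0,"rz":0},{"tx":-0.0052,"ty":0,"tz":0.0011,"rx":0,"ry":0,"rz":0},{"tx":-0.0052,"ty":0,"tz":0.0013,"rx":0,"ry":0,"rz":0},{"tx":-0.0052,"ty":0,"tz":0.0015,"rx":0,"ry":0,"rz":0},{"tx":-0.0052,"ty":0,"tz":0.0017,"rx":0,"ry":0,"rz":0},{"tx":-0.003,"ty":0,"tz":0.001,"rx":0,"ry":0,"rz":0},{"tx":0,"ty":0,"tz":0,"rx":0,"ry":0,"rz":0},{"tx":0,"ty":0,"tz":0,"rx":0,"ry":0,"rz":0}]'
python3 - <<'E'
from h import *
T=cam("top");S=cam("side")
crop(T,220,120,420,270,4,"pics/t12.png");crop(S,260,120,430,280,4,"pics/s12.png")
E
```

```text
time_s: 24.2
tool_pos: [0.5605, -0.1507, 0.1581]
tool_rot: [179.9, 0.1, 85.9]
force: [-2.2, -2.8, 6.5]
grip_width: 0.0208
```

View pics/s12.png

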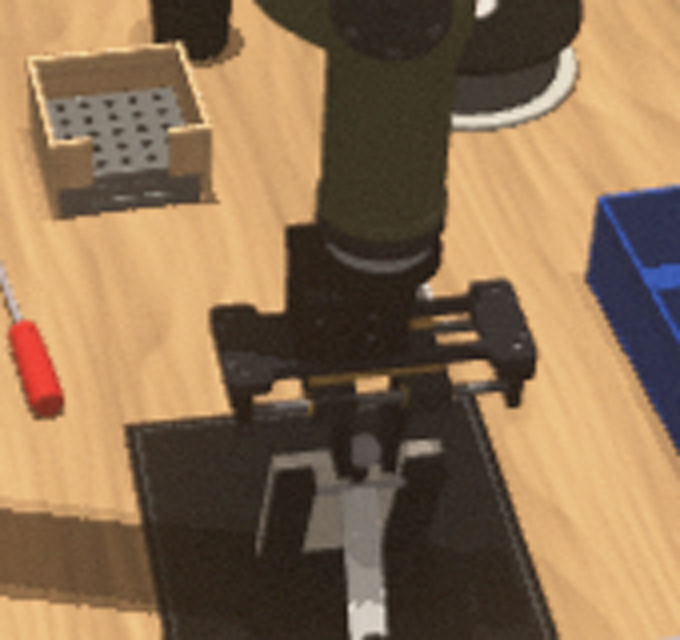

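View pics/t12.png

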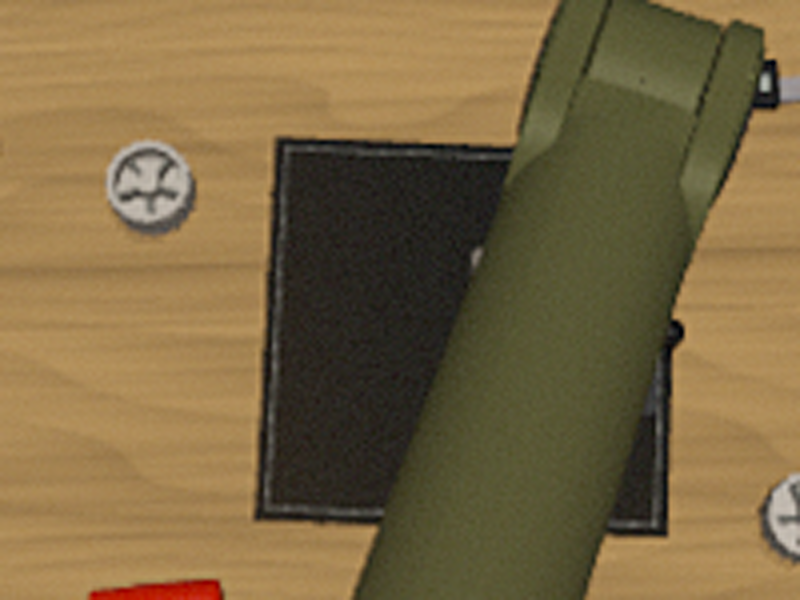

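```bash
python3 - <<'E'
from m import *
S=cam("side");crop(S,300,200,420,300,6,"pics/s13.png")
T=cam("top")
for z in(.02,.03,.04): print(z,mat(onz(T,a((678,333))/4+a((220,120))-.4,z)[0]))
print(mat(env.get_obs()["tool_pos"]))
E
```

```text
0.02 [ 0.0023 -0.1359]
0.03 [ 0.     -0.1348]
0.04 [-0.0022 -0.1337]
[ 0.0012 -0.0647]
```

View pics/s13.png

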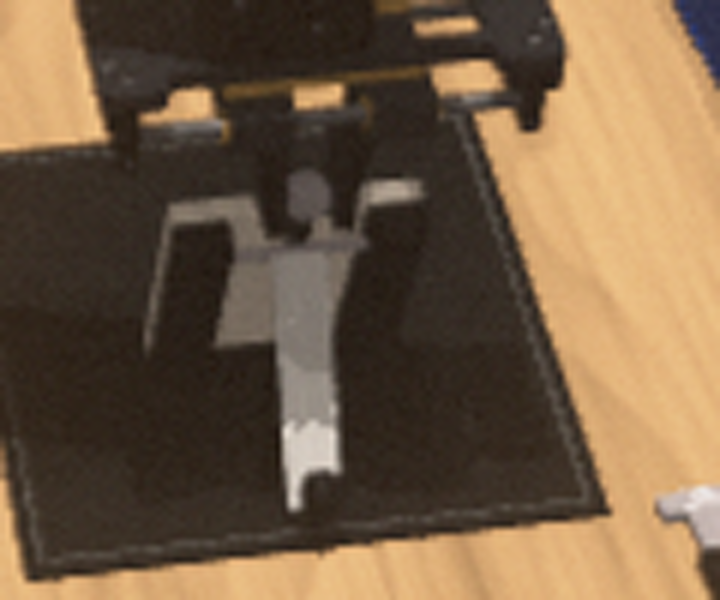

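The chart is nearly down, but the foot would end only about 9 mm inside the limit. I'll lift slightly, shift 16 mm forward, set it down and finish the tilt.

```bash
python3 -m creep '[{"tx":0,"ty":0,"tz":-0.005,"rx":0,"ry":0,"rz":0},{"tx":0,"ty":0,"tz":-0.004,"rx":0,"ry":0,"rz":0},{"tx":0.006,"ty":0,"tz":0,"rx":0,"ry":0,"rz":0},{"tx":0.006,"ty":0,"tz":0,"rx":0,"ry":0,"rz":0},{"tx":0.006,"ty":0,"tz":0,"rx":0,"ry":0,"rz":0},{"tx":0,"ty":0,"tz":0,"rx":0,"ry":0,"rz":0}]' 0 25
python3 - <<'E'
from h import *
T=cam("top");S=cam("side")
crop(T,300,160,420,250,6,"pics/t14.png");crop(S,300,200,420,300,6,"pics/s14.png")
E
```

```text
time_s: 25.15
tool_pos: [0.5616, -0.1308, 0.1663]
tool_rot: [-180.0, -0.0, 86.0]
force: [-0.8, 0.6, -3.6]
grip_width: 0.0203
```

View pics/s14.png

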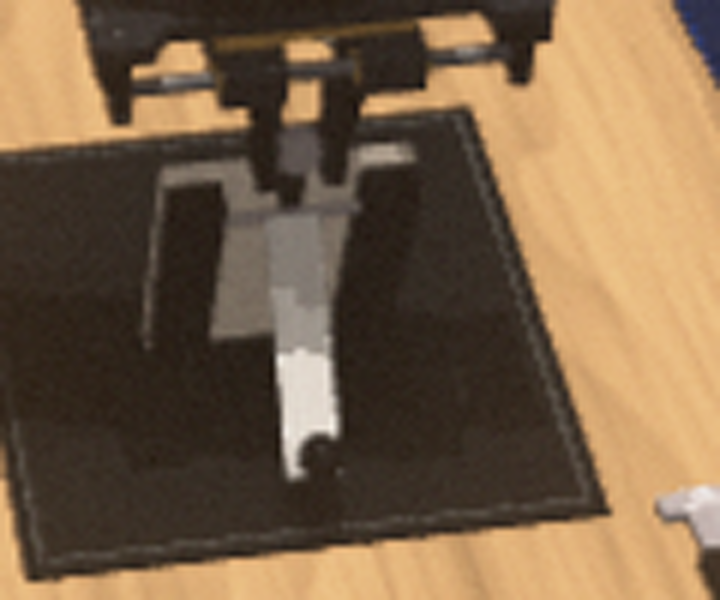

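View pics/t14.png

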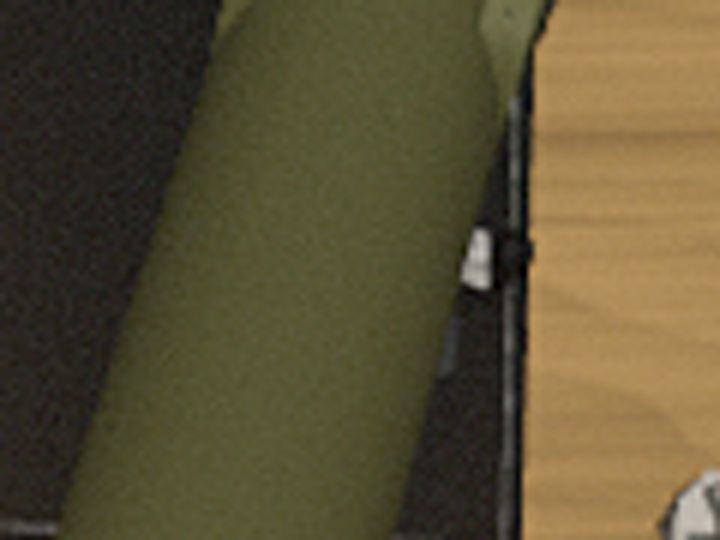

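```bash
python3 -c "
from m import *
knob((512,252),(300,160),6,(320,456),(300,200),6)"
```

```text
[ 0.5561 -0.2081  0.0456] [-0.0053 -0.0759 -0.1089] 0.13280790612136953
lean 14.062706320652618 knob mat [ 0.0009 -0.1224] ball mat [ 0.0008 -0.0463]
```

```bash
python3 -m creep '[{"tx":0,"ty":0,"tz":0.003,"rx":0,"ry":0,"rz":0},{"tx":0,"ty":0,"tz":0.002,"rx":0,"ry":0,"rz":0},{"tx":-0.005,"ty":0,"tz":0.0013,"rx":0,"ry":0,"rz":0},{"tx":-0.005,"ty":0,"tz":0.0015,"rx":0,"ry":0,"rz":0},{"tx":-0.005,"ty":0,"tz":0.0017,"rx":0,"ry":0,"rz":0},{"tx":-0.001,"ty":0,"tz":0.0005,"rx":0,"ry":0,"rz":0},{"tx":0,"ty":0,"tz":0,"rx":0,"ry":0,"rz":0},{"tx":0,"ty":0,"tz":0,"rx":0,"ry":0,"rz":0}]' 0 12
python3 - <<'E'
from h import *
T=cam("top");S=cam("side")
crop(T,300,160,420,250,6,"pics/t15.png");crop(S,300,200,420,300,6,"pics/s15.png")
E
```

```text
time_s: 26.35
tool_pos: [0.561, -0.1514, 0.1593]
tool_rot: [179.8, 0.2, 85.8]
force: [-3.5, -4.2, 9.8]
grip_width: 0.0205
```

View pics/s15.png

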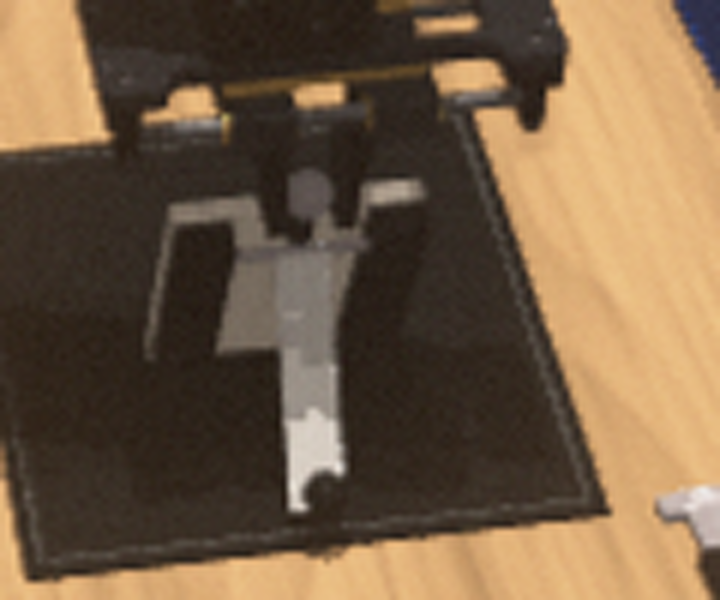

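View pics/t15.png

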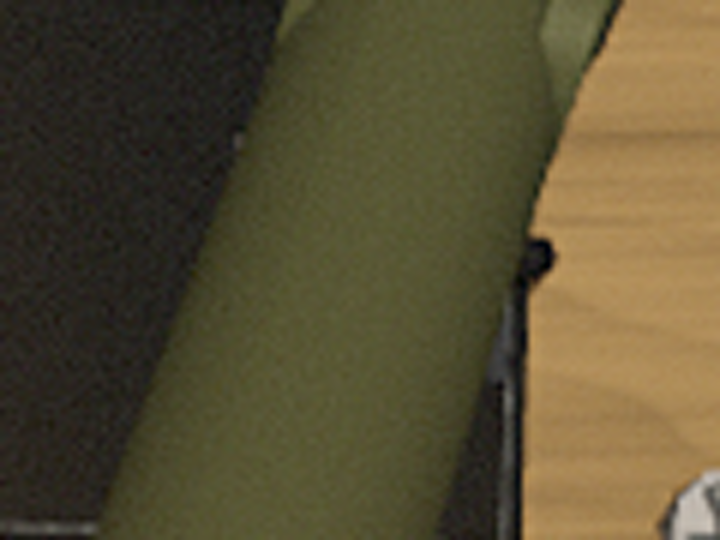

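```bash
python3 -c "
from m import *
knob((538,257),(300,160),6,(323,492),(300,200),6)
T=cam('top');print(mat(onz(T,a((525,257))/6+a((300,160)),.03)[0]))"
```

```text
[ 0.555  -0.2203  0.0361] [-0.006  -0.069  -0.1112] 0.1309830646132142
lean 17.112401471084798 knob mat [ 0.0007 -0.1346] ball mat [ 0.0018 -0.0653]
[-0.0001 -0.1307]
```

```bash
python3 -m creep '[{"tx":0,"ty":0,"tz":0,"rx":0,"ry":0,"rz":0},{"tx":0,"ty":0,"tz":-0.004,"rx":0,"ry":0,"rz":0},{"tx":0,"ty":0,"tz":-0.004,"rx":0,"ry":0,"rz":0},{"tx":0.006,"ty":0,"tz":0,"rx":0,"ry":0,"rz":0},{"tx":0.006,"ty":0,"tz":0,"rx":0,"ry":0,"rz":0},{"tx":0.006,"ty":0,"tz":0,"rx":0,"ry":0,"rz":0},{"tx":0,"ty":0,"tz":0,"rx":0,"ry":0,"rz":0},{"tx":0,"ty":0,"tz":0.003,"rx":0,"ry":0,"rz":0},{"tx":0,"ty":0,"tz":0,"rx":0,"ry":0,"rz":0}]' 0 40
python3 - <<'E'
from h import *
T=cam("top");S=cam("side")
crop(T,300,160,420,250,6,"pics/t16.png");crop(S,300,200,420,300,6,"pics/s16.png")
E
```

```text
time_s: 27.72
tool_pos: [0.5625, -0.1337, 0.1667]
tool_rot: [179.8, 0.2, 85.8]
force: [-8.7, -4.9, 25.9]
grip_width: 0.0196
```

View pics/s16.png

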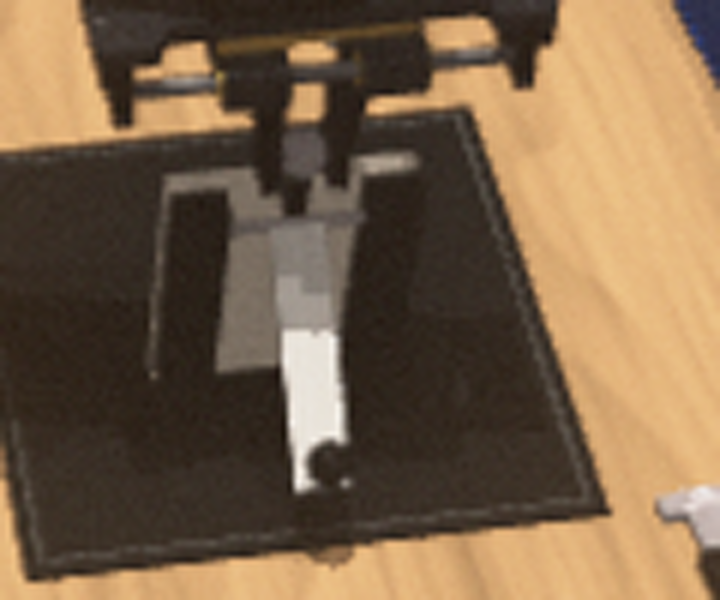

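View pics/t16.png

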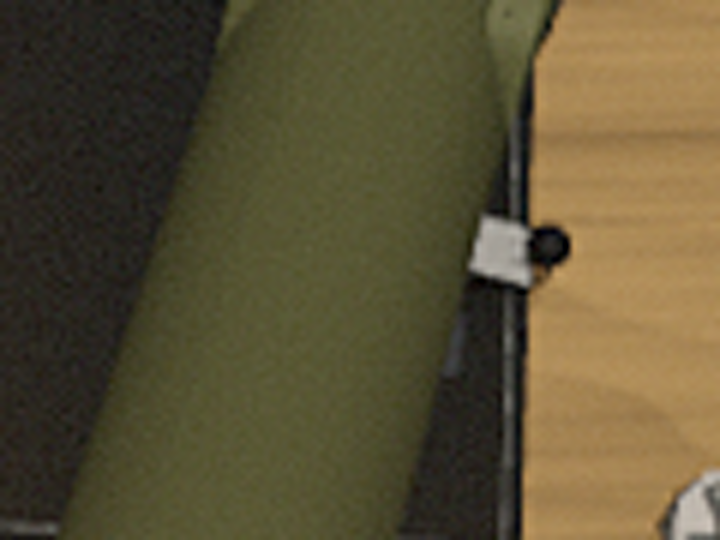

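```bash
python3 -m creep '[{"tx":0,"ty":0,"tz":-0.006,"rx":0,"ry":0,"rz":0},{"tx":0,"ty":0,"tz":-0.006,"rx":0,"ry":0,"rz":0},{"tx":0,"ty":0,"tz":-0.006,"rx":0,"ry":0,"rz":0},{"tx":0.007,"ty":0,"tz":0,"rx":0,"ry":0,"rz":0},{"tx":0.007,"ty":0,"tz":0,"rx":0,"ry":0,"rz":0},{"tx":0,"ty":0,"tz":0,"rx":0,"ry":0,"rz":0},{"tx":0,"ty":0,"tz":0,"rx":0,"ry":0,"rz":0}]' 0 30
python3 - <<'E'
from h import *
T=cam("top");S=cam("side")
crop(T,300,160,420,250,6,"pics/t17.png");crop(S,300,180,420,280,6,"pics/s17.png")
E
```

```text
time_s: 28.7
tool_pos: [0.5625, -0.1159, 0.1793]
tool_rot: [-180.0, 0.0, 86.0]
force: [0.0, -1.0, -3.6]
grip_width: 0.0202
```

View pics/s17.png

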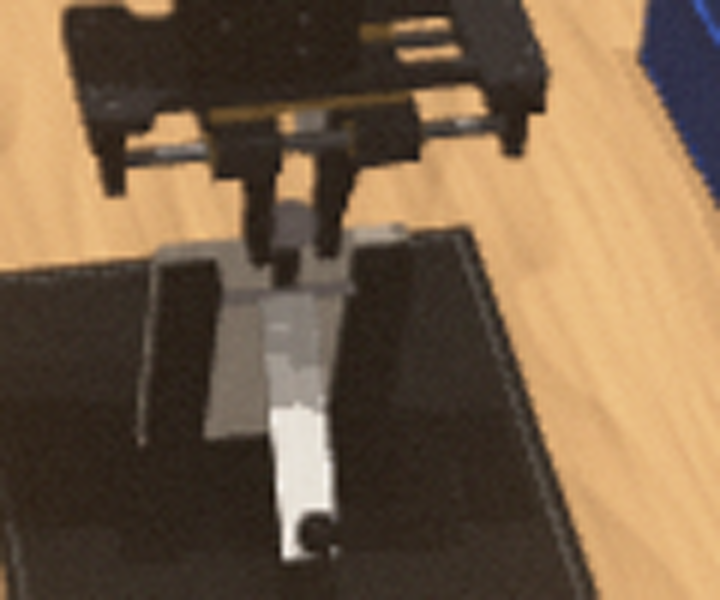

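View pics/t17.png

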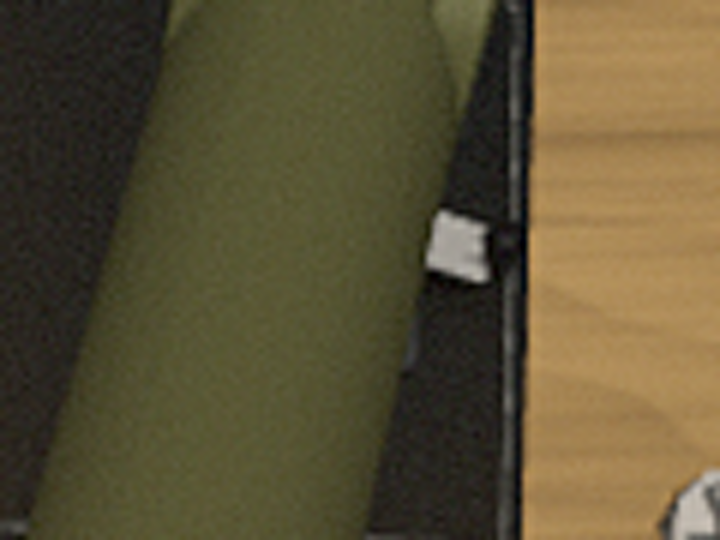

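```bash
python3 -c "
from m import *
knob((506,243),(300,160),6,(318,530),(300,180),6)"
```

```text
[ 0.5551 -0.203   0.0692] [-0.0074 -0.0868 -0.0982] 0.13128122333117936
lean 7.422040398653316 knob mat [-0.0004 -0.1174] ball mat [ 0.0008 -0.0302]
```

```bash
python3 -m creep '[{"tx":0.006,"ty":0,"tz":0.003,"rx":0,"ry":0,"rz":0},{"tx":0.006,"ty":0,"tz":0.004,"rx":0,"ry":0,"rz":0},{"tx":0,"ty":0,"tz":0.004,"rx":0,"ry":0,"rz":0},{"tx":0,"ty":0,"tz":0.002,"rx":0,"ry":0,"rz":0},{"tx":0,"ty":0,"tz":0.002,"rx":0,"ry":0,"rz":0},{"tx":0,"ty":0,"tz":0,"rx":0,"ry":0,"rz":0}]' 0 30
python3 -m creep '[{"tx":-0.0025,"ty":0,"tz":0.0004,"rx":0,"ry":0,"rz":0},{"tx":-0.0027,"ty":0,"tz":0.0004,"rx":0,"ry":0,"rz":0},{"tx":-0.0025,"ty":0,"tz":0.0005,"rx":0,"ry":0,"rz":0},{"tx":-0.0027,"ty":0,"tz":0.0006,"rx":0,"ry":0,"rz":0},{"tx":-0.0026,"ty":0,"tz":0.0006,"rx":0,"ry":0,"rz":0},{"tx":-0.0026,"ty":0,"tz":0.0007,"rx":0,"ry":0,"rz":0},{"tx":-0.0026,"ty":0,"tz":0.0008,"rx":0,"ry":0,"rz":0},{"tx":-0.0026,"ty":0,"tz":0.0008,"rx":0,"ry":0,"rz":0},{"tx":-0.0026,"ty":0,"tz":0.0009,"rx":0,"ry":0,"rz":0},{"tx":-0.0026,"ty":0,"tz":0.0009,"rx":0,"ry":0,"rz":0},{"tx":-0.0026,"ty":0,"tz":0.001,"rx":0,"ry":0,"rz":0},{"tx":-0.0026,"ty":0,"tz":0.001,"rx":0,"ry":0,"rz":0},{"tx":0,"ty":0,"tz":0,"rx":0,"ry":0,"rz":0}]' 0 12
python3 - <<'E'
from h import *
T=cam("top");S=cam("side")
crop(T,300,160,420,250,6,"pics/t18.png");crop(S,300,180,420,280,6,"pics/s18.png")
E
```

```text
time_s: 29.65
tool_pos: [0.5636, -0.1057, 0.1661]
tool_rot: [179.9, 0.1, 85.9]
force: [-3.6, -1.8, 5.4]
grip_width: 0.0203
time_s: 31.28
tool_pos: [0.5612, -0.1362, 0.1563]
tool_rot: [180.0, 0.1, 85.9]
force: [-4.0, -3.4, 5.9]
grip_width: 0.0209
```

View pics/s18.png

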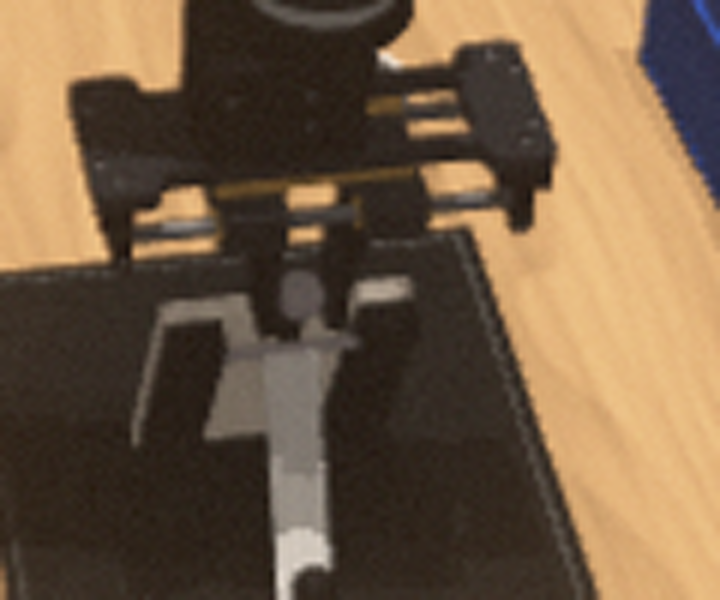

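View pics/t18.png

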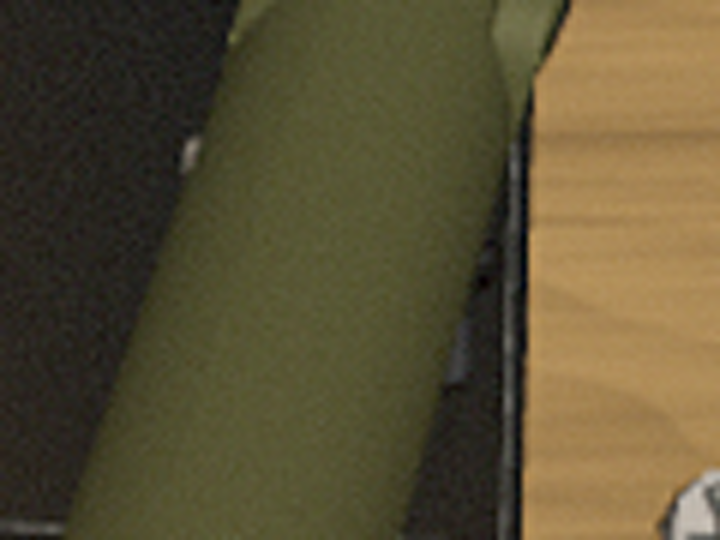

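```bash
python3 -c "
from m import *
knob((478,272),(300,160),6,(315,583),(300,180),6)"
```

```text
[ 0.5554 -0.1956  0.027 ] [-0.0059 -0.0597 -0.1174] 0.13184931277621434
lean 21.96766969914645 knob mat [-0.0006 -0.11  ] ball mat [ 0.001 -0.05 ]
```

The chart leans about 21° with its foot down, roughly 30 mm inside the mat edge. I'll release it now.

```bash
python3 -m creep '[{"tx":0,"ty":0,"tz":-0.0015,"rx":0,"ry":0,"rz":0},{"tx":0,"ty":0,"tz":0,"rx":0,"ry":0,"rz":0}]' 0 5
python3 -m creep '[{"tx":0,"ty":0,"tz":0,"rx":0,"ry":0,"rz":0},{"tx":0,"ty":0,"tz":0,"rx":0,"ry":0,"rz":0},{"tx":0,"ty":0,"tz":0,"rx":0,"ry":0,"rz":0},{"tx":0,"ty":0,"tz":0,"rx":0,"ry":0,"rz":0}]' 0.05
python3 - <<'E'
from h import *
S=cam("side")
crop(S,300,180,420,280,6,"pics/s19.png")
E
```

```text
time_s: 31.72
tool_pos: [0.5613, -0.1345, 0.157]
tool_rot: [-180.0, -0.0, 86.0]
force: [-0.7, -0.9, 1.4]
grip_width: 0.0214
time_s: 32.22
tool_pos: [0.5614, -0.1349, 0.1574]
tool_rot: [180.0, -0.0, 86.0]
force: [-0.6, -0.3, 0.5]
grip_width: 0.0482
```

View pics/s19.png

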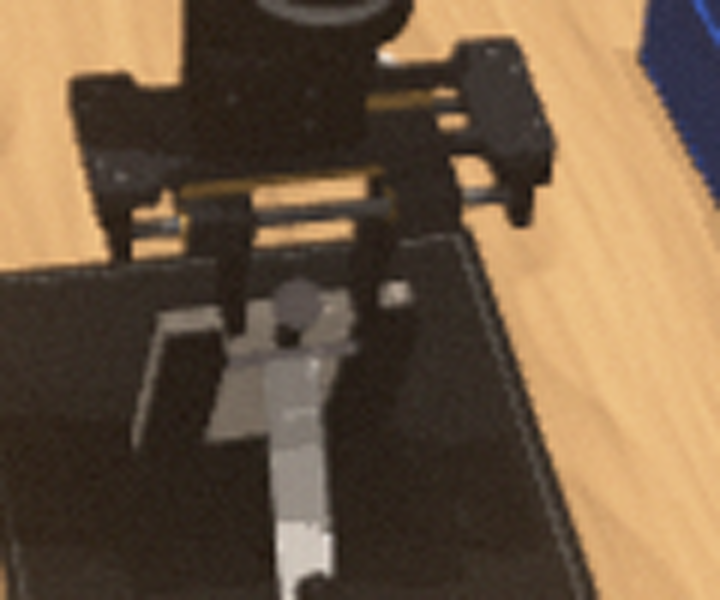

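```bash
python3 -m creep '[{"tx":0,"ty":0,"tz":-0.01,"rx":0,"ry":0,"rz":0},{"tx":0,"ty":0,"tz":-0.02,"rx":0,"ry":0,"rz":0},{"tx":0,"ty":0,"tz":-0.03,"rx":0,"ry":0,"rz":0},{"tx":0,"ty":0,"tz":-0.03,"rx":0,"ry":0,"rz":0},{"tx":0.0435,"ty":0.014,"tz":0,"rx":0,"ry":0,"rz":0},{"tx":0.0435,"ty":0.014,"tz":0,"rx":0,"ry":0,"rz":0},{"tx":0.0435,"ty":0.014,"tz":0,"rx":0,"ry":0,"rz":0},{"tx":0.0435,"ty":0.014,"tz":0,"rx":0,"ry":0,"rz":0},{"tx":0.0435,"ty":0.014,"tz":0,"rx":0,"ry":0,"rz":0},{"tx":0.0435,"ty":0.014,"tz":0,"rx":0,"ry":0,"rz":0},{"tx":0,"ty":0,"tz":0,"rx":0,"ry":0,"rz":0}]' 0.08
python3 - <<'E'
from h import *
T=cam("top");S=cam("side")
cv2.imwrite("pics/t20f.png",T["pixels"][:,:,::-1]);cv2.imwrite("pics/s20f.png",S["pixels"][:,:,::-1])
crop(T,220,110,440,275,3,"pics/t20.png");crop(S,280,180,420,300,5,"pics/s20.png")
E
```

```text
time_s: 33.65
tool_pos: [0.6637, 0.1255, 0.247]
tool_rot: [-180.0, -0.1, 86.4]
force: [0.0, -0.6, -0.0]
grip_width: 0.0799
```

View pics/t20f.png

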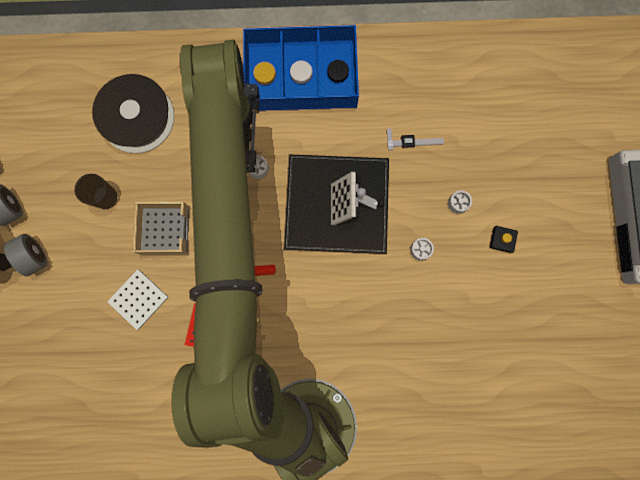

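View pics/s20f.png

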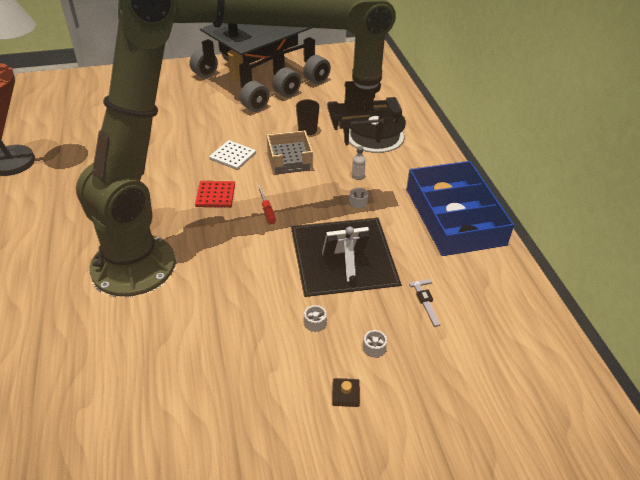

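View pics/t20.png

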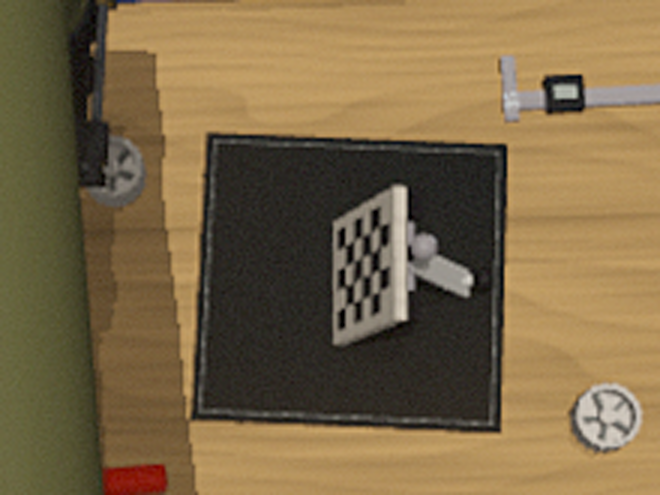

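```bash
python3 - <<'E'
from m import *
T=cam("top")
g=lambda p:a(p)/3+a((220,110))-.3
for p in [(377,177),(332,186),(331,339)]: pass
print("wheel slots",[w(x,.065) for x in(-.085,0,.085)])
# side-based wheel1 check
S=cam("side");print(onz(S,(358,198),.018), onz(T,(257,166),.036))
E
```

```text
wheel slots [array([ 0.4838, -0.0151]), array([ 0.5685, -0.0212]), array([ 0.6533, -0.0272])]
[[0.6665 0.119  0.018 ]] [[0.6617 0.1207 0.036 ]]
```

```bash
python3 -m creep '[{"tx":-0.006,"ty":0.0,"tz":0.04,"rx":0,"ry":0,"rz":0},{"tx":0,"ty":0,"tz":0.04,"rx":0,"ry":0,"rz":0},{"tx":0,"ty":0,"tz":0.04,"rx":0,"ry":0,"rz":0},{"tx":0,"ty":0,"tz":0.03,"rx":0,"ry":0,"rz":0},{"tx":0,"ty":0,"tz":0,"rx":0,"ry":0,"rz":0}]' 0.08
python3 - <<'E'
from m import *
S=cam("side");crop(S,310,130,410,215,6,"pics/s21.png");go(.664,.1195,.03,86)
E
```

```text
time_s: 34.48
tool_pos: [0.661, 0.1114, 0.0953]
tool_rot: [-179.7, 0.1, 85.8]
force: [0.1, -0.7, -0.4]
grip_width: 0.08
t 34.525 pos [0.6626 0.1118 0.0974] [-179.9448    0.0403   85.847 ] shift now-axes [0.0078 0.0009 0.0674] after-turn axes [0.0077 0.0009 0.0674] turn [-0.06  0.04 -0.15] q [-32.5  28.8  27.5  90.2 -14.2  64.6  -6. ]
```

View pics/s21.png

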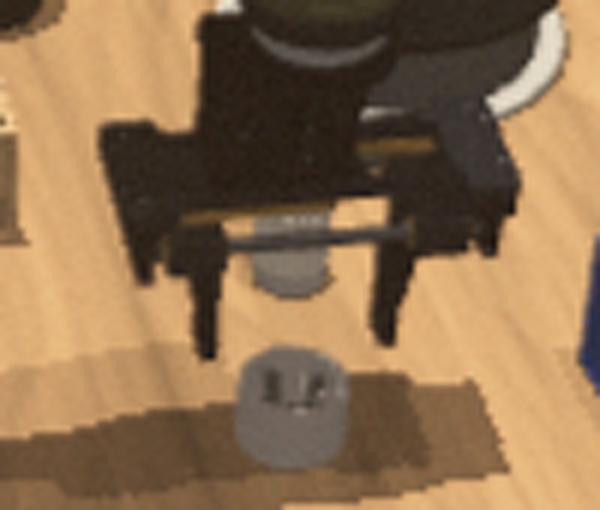

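```bash
python3 -m creep '[{"tx":0.0078,"ty":0.001,"tz":0.02,"rx":0,"ry":0,"rz":0},{"tx":0,"ty":0,"tz":0.02,"rx":0,"ry":0,"rz":0},{"tx":0,"ty":0,"tz":0.018,"rx":0,"ry":0,"rz":0},{"tx":0,"ty":0,"tz":0.009,"rx":0,"ry":0,"rz":0},{"tx":0,"ty":0,"tz":0,"rx":0,"ry":0,"rz":0},{"tx":0,"ty":0,"tz":0,"rx":0,"ry":0,"rz":0}]' 0.08
python3 -m creep '[{"tx":0,"ty":0,"tz":0,"rx":0,"ry":0,"rz":0},{"tx":0,"ty":0,"tz":0,"rx":0,"ry":0,"rz":0},{"tx":0,"ty":0,"tz":0,"rx":0,"ry":0,"rz":0},{"tx":0,"ty":0,"tz":0,"rx":0,"ry":0,"rz":0}]' 0.03 15
python3 -m creep '[{"tx":0,"ty":0,"tz":-0.01,"rx":0,"ry":0,"rz":0},{"tx":0,"ty":0,"tz":-0.02,"rx":0,"ry":0,"rz":0},{"tx":0,"ty":0,"tz":-0.02,"rx":0,"ry":0,"rz":0},{"tx":0,"ty":0,"tz":0,"rx":0,"ry":0,"rz":0},{"tx":0,"ty":0,"tz":0,"rx":0,"ry":0,"rz":0}]'
python3 - <<'E'
from m import *
S=cam("side");crop(S,310,130,410,215,6,"pics/s22.png");go(*w(.08,.08),.06,86)
E
```

```text
time_s: 35.28
tool_pos: [0.6651, 0.121, 0.031]
tool_rot: [179.9, -0.0, 85.9]
force: [-0.2, 0.6, 0.1]
grip_width: 0.0799
time_s: 35.78
tool_pos: [0.6648, 0.1212, 0.0307]
tool_rot: [180.0, -0.0, 86.0]
force: [-0.8, 1.0, 1.7]
grip_width: 0.0556
time_s: 36.4
tool_pos: [0.6644, 0.1212, 0.0805]
tool_rot: [180.0, -0.0, 86.0]
force: [-1.0, 1.1, -0.2]
grip_width: 0.0557
t 36.45 pos [0.664  0.1212 0.0799] [-179.9476    0.0029   85.9685] shift now-axes [-0.1338 -0.0052  0.0199] after-turn axes [-0.1338 -0.0053  0.0199] turn [-0.05  0.   -0.03] q [-32.8  30.1  27.   90.4 -14.8  63.1  -6.2]
```

View pics/s22.png

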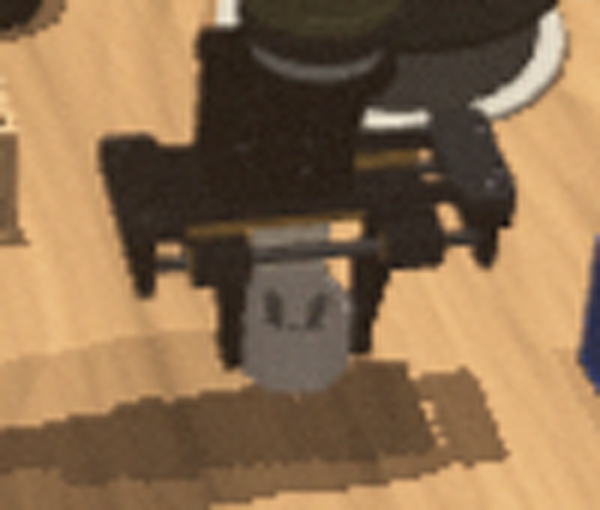

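The wheel is held, with 55.7 mm between the fingers. Now to place it.

```bash
python3 -m creep '[{"tx":-0.015,"ty":-0.001,"tz":0,"rx":0,"ry":0,"rz":0},{"tx":-0.025,"ty":-0.001,"tz":0,"rx":0,"ry":0,"rz":0},{"tx":-0.027,"ty":-0.001,"tz":0,"rx":0,"ry":0,"rz":0},{"tx":-0.027,"ty":-0.001,"tz":0,"rx":0,"ry":0,"rz":0},{"tx":-0.025,"ty":-0.001,"tz":0,"rx":0,"ry":0,"rz":0},{"tx":-0.015,"ty":0,"tz":0,"rx":0,"ry":0,"rz":0},{"tx":0,"ty":0,"tz":0.015,"rx":0,"ry":0,"rz":0},{"tx":0,"ty":0,"tz":0.015,"rx":0,"ry":0,"rz":0},{"tx":0,"ty":0,"tz":0.01,"rx":0,"ry":0,"rz":0},{"tx":0,"ty":0,"tz":0.003,"rx":0,"ry":0,"rz":0},{"tx":0,"ty":0,"tz":0,"rx":0,"ry":0,"rz":0},{"tx":0,"ty":0,"tz":0,"rx":0,"ry":0,"rz":0}]'
python3 -c "
from m import *
go(*w(.08,.08),.034,86)"
```

```text
time_s: 37.95
tool_pos: [0.6506, -0.0121, 0.0379]
tool_rot: [179.9, -0.0, 86.0]
force: [0.2, -0.4, -0.0]
grip_width: 0.0559
t 37.95 pos [ 0.6506 -0.0121  0.0379] [179.9377  -0.0097  85.9741] shift now-axes [ 0.0001 -0.0012  0.0039] after-turn axes [ 0.0001 -0.0012  0.0039] turn [ 0.06 -0.01 -0.03] q [-23.1  30.4  28.1  95.9 -16.4  57.7   6.6]
```

```bash
python3 -m creep '[{"tx":0,"ty":0,"tz":0.0035,"rx":0,"ry":0,"rz":0},{"tx":0,"ty":0,"tz":0,"rx":0,"ry":0,"rz":0}]'
python3 -m creep '[{"tx":0,"ty":0,"tz":0,"rx":0,"ry":0,"rz":0},{"tx":0,"ty":0,"tz":0,"rx":0,"ry":0,"rz":0},{"tx":0,"ty":0,"tz":0,"rx":0,"ry":0,"rz":0},{"tx":0,"ty":0,"tz":-0.02,"rx":0,"ry":0,"rz":0},{"tx":0,"ty":0,"tz":-0.04,"rx":0,"ry":0,"rz":0},{"tx":0,"ty":0,"tz":-0.05,"rx":0,"ry":0,"rz":0},{"tx":0,"ty":0,"tz":-0.05,"rx":0,"ry":0,"rz":0},{"tx":0,"ty":0,"tz":-0.05,"rx":0,"ry":0,"rz":0},{"tx":0,"ty":0,"tz":-0.04,"rx":0,"ry":0,"rz":0}]' 0.066
python3 -m creep '[{"tx":-0.0375,"ty":-0.0246,"tz":0,"rx":0,"ry":0,"rz":0},{"tx":-0.0375,"ty":-0.0246,"tz":0,"rx":0,"ry":0,"rz":0},{"tx":-0.0375,"ty":-0.0246,"tz":0,"rx":0,"ry":0,"rz":0},{"tx":-0.0375,"ty":-0.0246,"tz":0,"rx":0,"ry":0,"rz":0},{"tx":-0.0375,"ty":-0.0246,"tz":0,"rx":0,"ry":0,"rz":0},{"tx":-0.0375,"ty":-0.0246,"tz":0,"rx":0,"ry":0,"rz":0},{"tx":-0.0375,"ty":-0.0246,"tz":0,"rx":0,"ry":0,"rz":0},{"tx":-0.0375,"ty":-0.0246,"tz":0,"rx":0,"ry":0,"rz":0},{"tx":0,"ty":0,"tz":0,"rx":0,"ry":0,"rz":0},{"tx":0,"ty":0,"tz":0,"rx":0,"ry":0,"rz":0}]' 0.08
python3 - <<'E'
from m import *
T=cam("top");S=cam("side")
cv2.imwrite("pics/t23.png",T["pixels"][:,:,::-1]);crop(S,260,190,440,350,4,"pics/s23.png")
go(.4332,-.2977,.03,86)
E
```

```text
time_s: 38.2
tool_pos: [0.65, -0.0122, 0.0337]
tool_rot: [-180.0, -0.0, 86.0]
force: [-0.7, -0.0, -0.3]
grip_width: 0.0554
time_s: 39.33
tool_pos: [0.6504, -0.0127, 0.2882]
tool_rot: [179.8, -0.0, 85.9]
force: [0.6, 0.1, 0.3]
grip_width: 0.0658
time_s: 40.58
tool_pos: [0.433, -0.2973, 0.2848]
tool_rot: [179.9, -0.1, 85.9]
force: [1.7, 0.0, 0.3]
grip_width: 0.0801
t 40.675 pos [ 0.4336 -0.2964  0.2842] [179.958   -0.0274  86.0874] shift now-axes [-0.0014 -0.0005  0.2542] after-turn axes [-0.0013 -0.0003  0.2542] turn [ 0.04 -0.03  0.09] q [-11.3   1.5  44.   99.   -1.1  79.9  29. ]
```

View pics/t23.png

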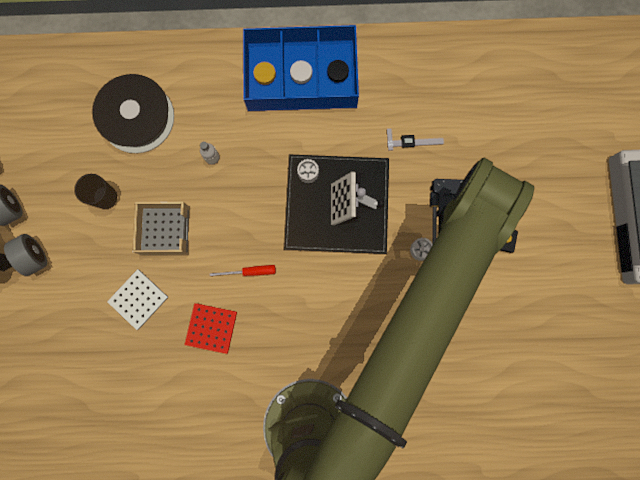

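View pics/s23.png

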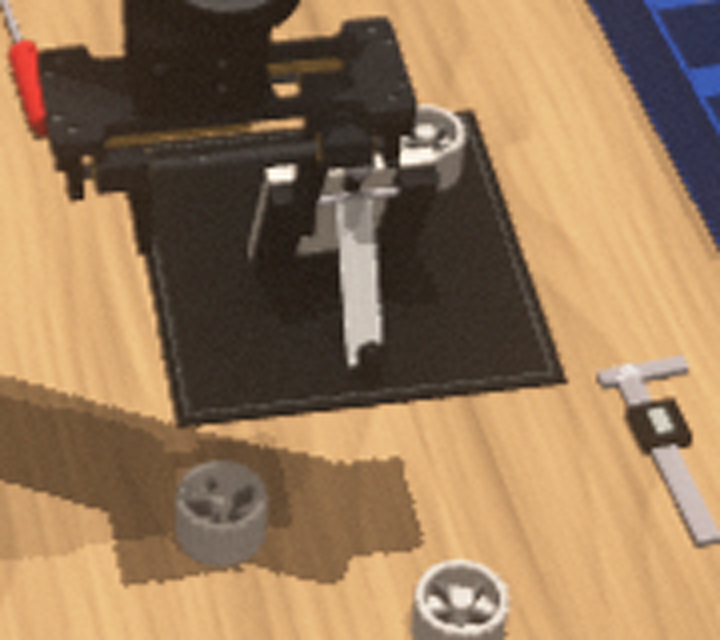

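Wheel 1 is on the mat at (308,170). Wheel 3 hasn't moved, so I'll descend on it.

```bash
python3 -m creep '[{"tx":-0.0013,"ty":0,"tz":0.05,"rx":0,"ry":0,"rz":0},{"tx":0,"ty":0,"tz":0.05,"rx":0,"ry":0,"rz":0},{"tx":0,"ty":0,"tz":0.05,"rx":0,"ry":0,"rz":0},{"tx":0,"ty":0,"tz":0.03,"rx":0,"ry":0,"rz":0},{"tx":0,"ty":0,"tz":0,"rx":0,"ry":0,"rz":0},{"tx":0,"ty":0,"tz":0,"rx":0,"ry":0,"rz":0}]' 0.08
python3 - <<'E'
from m import *
S=cam("side");crop(S,260,230,380,340,5,"pics/s24.png");go(.4332,-.2977,.031,86)
E
```

```text
time_s: 41.42
tool_pos: [0.4338, -0.2989, 0.1051]
tool_rot: [179.9, 0.0, 86.0]
force: [0.3, 0.4, 1.0]
grip_width: 0.0799
t 41.475 pos [ 0.434  -0.2992  0.1055] [179.8488   0.0467  86.0151] shift now-axes [ 0.0015 -0.0011  0.0745] after-turn axes [ 0.0014 -0.0009  0.0745] turn [0.15 0.05 0.02] q [ -7.8  12.6  44.  111.5 -10.1  59.6  36.7]
```

View pics/s24.png

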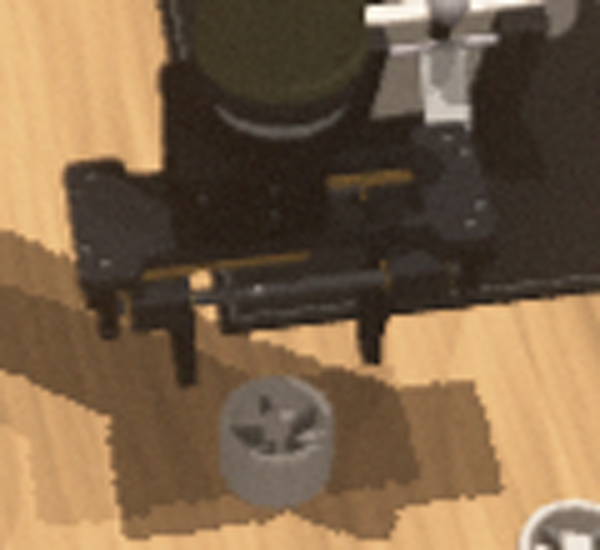

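```bash
python3 -m creep '[{"tx":0.0015,"ty":-0.001,"tz":0.03,"rx":0,"ry":0,"rz":0},{"tx":0,"ty":0,"tz":0.025,"rx":0,"ry":0,"rz":0},{"tx":0,"ty":0,"tz":0.015,"rx":0,"ry":0,"rz":0},{"tx":0,"ty":0,"tz":0.0045,"rx":0,"ry":0,"rz":0},{"tx":0,"ty":0,"tz":0,"rx":0,"ry":0,"rz":0}]' 0.08
python3 -m creep '[{"tx":0,"ty":0,"tz":0,"rx":0,"ry":0,"rz":0},{"tx":0,"ty":0,"tz":0,"rx":0,"ry":0,"rz":0},{"tx":0,"ty":0,"tz":0,"rx":0,"ry":0,"rz":0},{"tx":0,"ty":0,"tz":0,"rx":0,"ry":0,"rz":0}]' 0.03 15
python3 -m creep '[{"tx":0,"ty":0,"tz":-0.01,"rx":0,"ry":0,"rz":0},{"tx":0,"ty":0,"tz":-0.03,"rx":0,"ry":0,"rz":0},{"tx":0,"ty":0,"tz":-0.05,"rx":0,"ry":0,"rz":0},{"tx":0,"ty":0,"tz":-0.05,"rx":0,"ry":0,"rz":0},{"tx":0,"ty":0,"tz":-0.05,"rx":0,"ry":0,"rz":0},{"tx":0,"ty":0,"tz":-0.04,"rx":0,"ry":0,"rz":0},{"tx":0,"ty":0,"tz":0,"rx":0,"ry":0,"rz":0},{"tx":0,"ty":0,"tz":0,"rx":0,"ry":0,"rz":0}]'
python3 - <<'E'
from m import *
go(*w(-.09,.08),.034,86)
E
```

```text
time_s: 42.1
tool_pos: [0.4323, -0.2977, 0.03]
tool_rot: [179.9, 0.0, 86.0]
force: [-0.1, -0.4, -1.1]
grip_width: 0.0798
time_s: 42.6
tool_pos: [0.4322, -0.2974, 0.0297]
tool_rot: [179.9, 0.0, 86.0]
force: [-0.1, -0.4, 2.4]
grip_width: 0.0555
time_s: 43.6
tool_pos: [0.4311, -0.2971, 0.2588]
tool_rot: [-180.0, -0.0, 86.0]
force: [0.7, 0.7, -0.7]
grip_width: 0.0556
t 43.6 pos [ 0.4311 -0.2971  0.2588] [-179.953    -0.0424   85.9508] shift now-axes [0.2999 0.0278 0.225 ] after-turn axes [0.3    0.0279 0.2248] turn [-0.05 -0.04 -0.05] q [-12.4   2.2  45.7 101.4  -1.6  77.1  29.6]
```

```bash
python3 -m creep '[{"tx":0.02,"ty":0.002,"tz":0,"rx":0,"ry":0,"rz":0},{"tx":0.035,"ty":0.003,"tz":0,"rx":0,"ry":0,"rz":0},{"tx":0.04,"ty":0.004,"tz":0,"rx":0,"ry":0,"rz":0},{"tx":0.04,"ty":0.004,"tz":0,"rx":0,"ry":0,"rz":0},{"tx":0.04,"ty":0.004,"tz":0,"rx":0,"ry":0,"rz":0},{"tx":0.04,"ty":0.004,"tz":0,"rx":0,"ry":0,"rz":0},{"tx":0.035,"ty":0.004,"tz":0,"rx":0,"ry":0,"rz":0},{"tx":0.03,"ty":0.003,"tz":0,"rx":0,"ry":0,"rz":0},{"tx":0.02,"ty":0,"tz":0,"rx":0,"ry":0,"rz":0},{"tx":0,"ty":0,"tz":0.03,"rx":0,"ry":0,"rz":0},{"tx":0,"ty":0,"tz":0.05,"rx":0,"ry":0,"rz":0},{"tx":0,"ty":0,"tz":0.05,"rx":0,"ry":0,"rz":0},{"tx":0,"ty":0,"tz":0.04,"rx":0,"ry":0,"rz":0},{"tx":0,"ty":0,"tz":0.02,"rx":0,"ry":0,"rz":0},{"tx":0,"ty":0,"tz":0,"rx":0,"ry":0,"rz":0},{"tx":0,"ty":0,"tz":0,"rx":0,"ry":0,"rz":0}]'
python3 - <<'E'
from m import *
go(*w(-.09,.08),.034,86)
S=cam("side");crop(S,260,170,420,300,5,"pics/s25.png")
E
```

```text
time_s: 45.6
tool_pos: [0.4808, -0.0002, 0.0695]
tool_rot: [-180.0, 0.0, 85.9]
force: [0.2, 0.5, -0.7]
grip_width: 0.0553
t 45.6 pos [ 0.4808 -0.0002  0.0695] [-179.9908    0.0106   85.9474] shift now-axes [ 0.0004 -0.0009  0.0355] after-turn axes [ 0.0004 -0.0009  0.0355] turn [-0.01  0.01 -0.05] q [-28.1   8.   26.6 118.8  -4.4  54.2  -3.2]
```

View pics/s25.png

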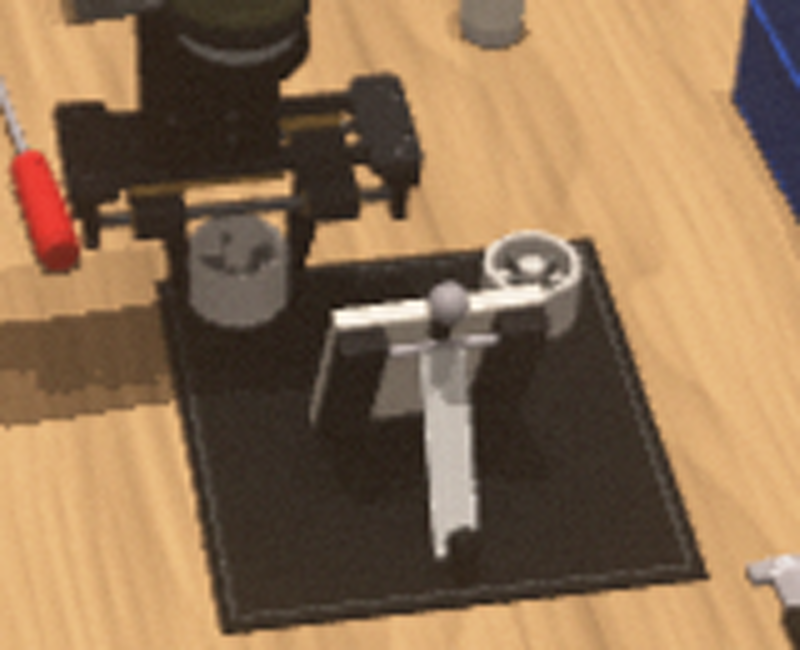

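```bash
python3 -m creep '[{"tx":0,"ty":0,"tz":0.015,"rx":0,"ry":0,"rz":0},{"tx":0,"ty":0,"tz":0.015,"rx":0,"ry":0,"rz":0},{"tx":0,"ty":0,"tz":0.005,"rx":0,"ry":0,"rz":0},{"tx":0,"ty":0,"tz":0,"rx":0,"ry":0,"rz":0},{"tx":0,"ty":0,"tz":0,"rx":0,"ry":0,"rz":0}]'
python3 -m creep '[{"tx":0,"ty":0,"tz":0,"rx":0,"ry":0,"rz":0},{"tx":0,"ty":0,"tz":0,"rx":0,"ry":0,"rz":0},{"tx":0,"ty":0,"tz":0,"rx":0,"ry":0,"rz":0},{"tx":0,"ty":0,"tz":-0.02,"rx":0,"ry":0,"rz":0},{"tx":0,"ty":0,"tz":-0.04,"rx":0,"ry":0,"rz":0},{"tx":0,"ty":0,"tz":-0.05,"rx":0,"ry":0,"rz":0},{"tx":0,"ty":0,"tz":-0.05,"rx":0,"ry":0,"rz":0},{"tx":0,"ty":0,"tz":-0.05,"rx":0,"ry":0,"rz":0},{"tx":0,"ty":0,"tz":-0.04,"rx":0,"ry":0,"rz":0}]' 0.068
python3 -m creep '[{"tx":-0.02,"ty":0.005,"tz":0,"rx":0,"ry":0,"rz":0},{"tx":-0.04,"ty":0.01,"tz":0,"rx":0,"ry":0,"rz":0},{"tx":-0.04,"ty":0.01,"tz":0,"rx":0,"ry":0,"rz":0},{"tx":-0.04,"ty":0.01,"tz":0,"rx":0,"ry":0,"rz":0},{"tx":-0.04,"ty":0.01,"tz":0,"rx":0,"ry":0,"rz":0},{"tx":-0.04,"ty":0.01,"tz":0,"rx":0,"ry":0,"rz":0},{"tx":-0.04,"ty":0.01,"tz":0,"rx":0,"ry":0,"rz":0},{"tx":-0.04,"ty":0.01,"tz":0,"rx":0,"ry":0,"rz":0},{"tx":-0.04,"ty":0.01,"tz":0,"rx":0,"ry":0,"rz":0},{"tx":-0.04,"ty":0.01,"tz":0,"rx":0,"ry":0,"rz":0},{"tx":-0.019,"ty":0.005,"tz":0,"rx":0,"ry":0,"rz":0},{"tx":0,"ty":0,"tz":0,"rx":0,"ry":0,"rz":0},{"tx":0,"ty":0,"tz":0,"rx":0,"ry":0,"rz":0}]' 0.08
python3 - <<'E'
from m import *
T=cam("top");S=cam("side")
cv2.imwrite("pics/t26.png",T["pixels"][:,:,::-1]);crop(S,260,190,440,370,4,"pics/s26.png")
go(.5532,-.4051,.03,86)
E
```

```text
time_s: 46.28
tool_pos: [0.481, -0.0001, 0.0345]
tool_rot: [180.0, -0.0, 86.0]
force: [-0.2, -0.0, -0.4]
grip_width: 0.0558
time_s: 47.4
tool_pos: [0.481, -0.0002, 0.2868]
tool_rot: [179.9, -0.1, 86.0]
force: [1.2, 0.0, -0.8]
grip_width: 0.068
time_s: 49.02
tool_pos: [0.5527, -0.404, 0.2842]
tool_rot: [-180.0, -0.1, 86.0]
force: [0.1, -0.3, -0.6]
grip_width: 0.0798
t 49.125 pos [ 0.5529 -0.4037  0.2845] [179.9673  -0.0605  86.0663] shift now-axes [-0.0017  0.0002  0.2545] after-turn axes [-0.0014  0.0004  0.2545] turn [ 0.03 -0.06  0.07] q [  3.4  26.3  44.2  75.7 -18.1  85.1  42.2]
```

View pics/t26.png

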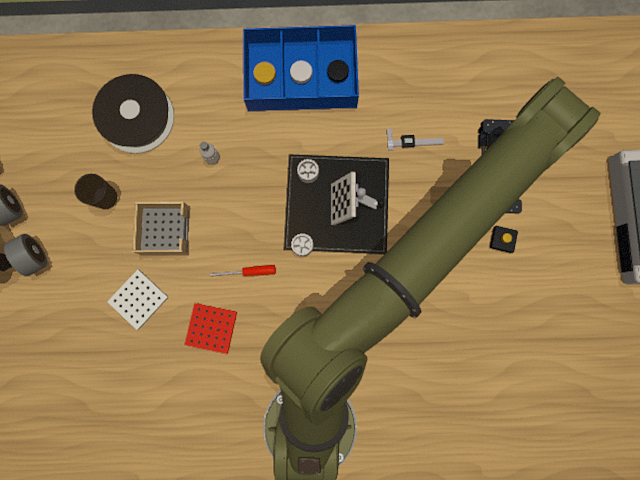

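View pics/s26.png

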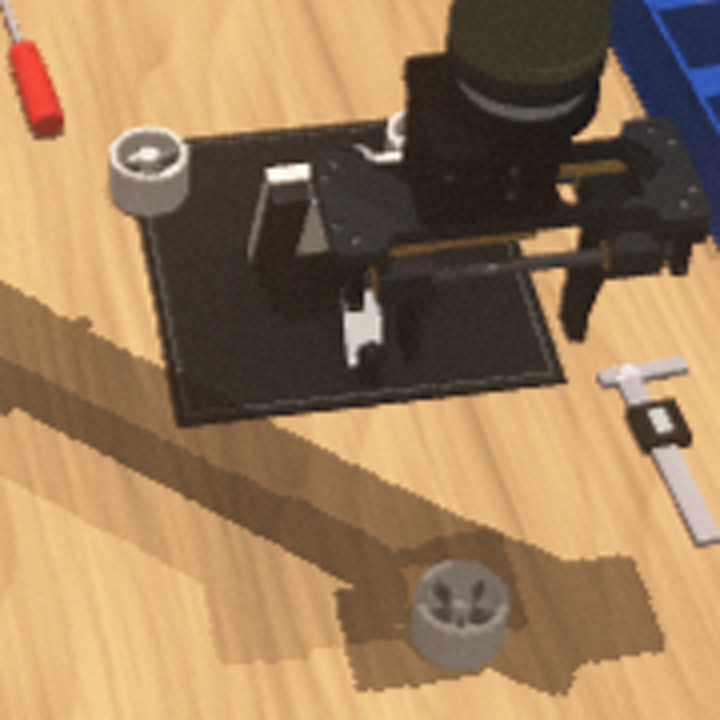

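```bash
python3 - <<'E'
from m import *
T=cam("top");S=cam("side")
crop(T,280,140,400,260,5,"pics/t27.png")
for p in[(302,244),(308,170)]: print(onz(T,p,.039),mat(onz(T,p,.039)[0]))
print(onz(S,a((148,185))/4+a((260,190)),.0),mat(onz(S,a((148,205))/4+a((260,190)),.003)[0]))
print("w2 side",onz(S,a((460,590))/4+a((260,190)),.036))
E
```

```text
[[0.4518 0.0074 0.039 ]] [-0.1184  0.0851]
[[ 0.646  -0.0126  0.039 ]] [0.0766 0.0791]
[[0.4564 0.0137 0.    ]] [-0.1176  0.0684]
w2 side [[ 0.5575 -0.4027  0.036 ]]
```

View pics/t27.png

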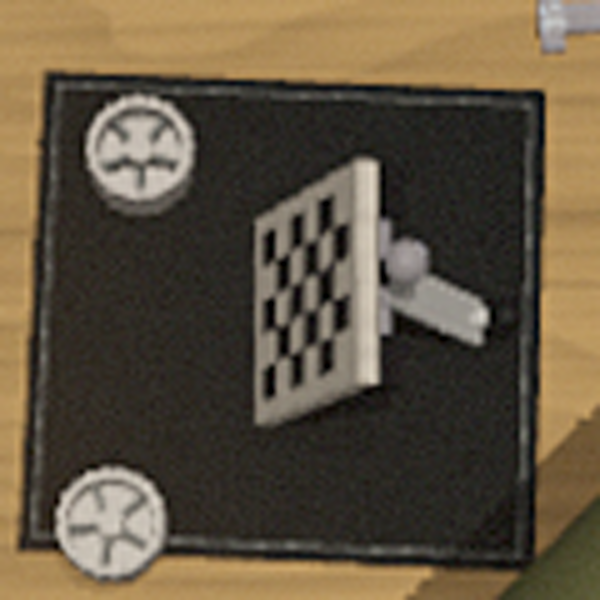

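Wheel 3 now sits about 28 mm towards the mat's near edge from where I set it, at crop (110,522). This must be the announced knock. I'll fetch wheel 2 first, then re-place wheel 3.

```bash
python3 -m creep '[{"tx":-0.001,"ty":0.001,"tz":0.05,"rx":0,"ry":0,"rz":0},{"tx":0,"ty":0,"tz":0.05,"rx":0,"ry":0,"rz":0},{"tx":0,"ty":0,"tz":0.05,"rx":0,"ry":0,"rz":0},{"tx":0,"ty":0,"tz":0.04,"rx":0,"ry":0,"rz":0},{"tx":0,"ty":0,"tz":0,"rx":0,"ry":0,"rz":0},{"tx":0,"ty":0,"tz":0,"rx":0,"ry":0,"rz":0}]' 0.083
python3 - <<'E'
from m import *
S=cam("side");crop(S,310,260,450,370,5,"pics/s28.png");go(.5545,-.4045,.031,86)
E
```

```text
time_s: 49.98
tool_pos: [0.5543, -0.4066, 0.0964]
tool_rot: [179.9, 0.1, 86.0]
force: [1.3, -0.4, 0.8]
grip_width: 0.0828
t 50.025 pos [ 0.5546 -0.407   0.0971] [179.797    0.1054  85.9835] shift now-axes [ 0.0026 -0.0005  0.0661] after-turn axes [ 0.0025 -0.0003  0.0661] turn [ 0.2   0.11 -0.02] q [  4.9  33.6  40.6  88.2 -23.2  66.6  46. ]
```

View pics/s28.png

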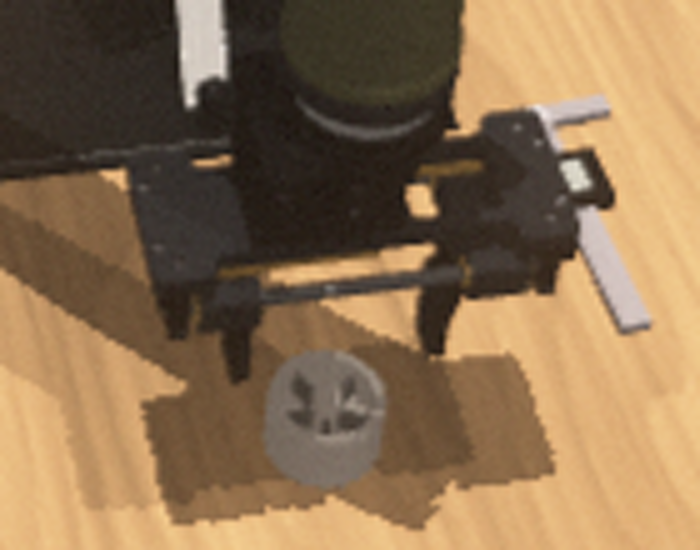

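```bash
python3 -m creep '[{"tx":0.002,"ty":0,"tz":0.025,"rx":0,"ry":0,"rz":0},{"tx":0,"ty":0,"tz":0.02,"rx":0,"ry":0,"rz":0},{"tx":0,"ty":0,"tz":0.015,"rx":0,"ry":0,"rz":0},{"tx":0,"ty":0,"tz":0.006,"rx":0,"ry":0,"rz":0},{"tx":0,"ty":0,"tz":0,"rx":0,"ry":0,"rz":0}]' 0.083
python3 -m creep '[{"tx":0,"ty":0,"tz":0,"rx":0,"ry":0,"rz":0},{"tx":0,"ty":0,"tz":0,"rx":0,"ry":0,"rz":0},{"tx":0,"ty":0,"tz":0,"rx":0,"ry":0,"rz":0},{"tx":0,"ty":0,"tz":0,"rx":0,"ry":0,"rz":0}]' 0.03 15
python3 -m creep '[{"tx":0,"ty":0,"tz":-0.01,"rx":0,"ry":0,"rz":0},{"tx":0,"ty":0,"tz":-0.03,"rx":0,"ry":0,"rz":0},{"tx":0,"ty":0,"tz":-0.05,"rx":0,"ry":0,"rz":0},{"tx":0,"ty":0,"tz":-0.05,"rx":0,"ry":0,"rz":0},{"tx":0,"ty":0,"tz":-0.05,"rx":0,"ry":0,"rz":0},{"tx":0,"ty":0,"tz":-0.05,"rx":0,"ry":0,"rz":0},{"tx":0,"ty":0,"tz":0,"rx":0,"ry":0,"rz":0},{"tx":0,"ty":0,"tz":0,"rx":0,"ry":0,"rz":0}]'
python3 - <<'E'
from m import *
go(*w(-.005,.085),.034,86)
E
```

```text
time_s: 50.65
tool_pos: [0.5533, -0.4043, 0.0282]
tool_rot: [-180.0, -0.0, 86.0]
force: [-0.1, -0.6, -0.3]
grip_width: 0.0831
time_s: 51.15
tool_pos: [0.5538, -0.4043, 0.0287]
tool_rot: [180.0, 0.0, 86.0]
force: [0.4, 0.4, 0.9]
grip_width: 0.0557
time_s: 52.15
tool_pos: [0.5531, -0.404, 0.2681]
tool_rot: [-180.0, -0.0, 86.0]
force: [0.4, 0.8, -2.0]
grip_width: 0.0558
t 52.15 pos [ 0.5531 -0.404   0.2681] [-179.9913   -0.0351   85.9505] shift now-axes [ 0.4028 -0.0166  0.2344] after-turn axes [ 0.403  -0.0163  0.2341] turn [-0.01 -0.04 -0.05] q [  3.3  26.7  44.2  77.1 -18.4  83.4  42.4]
```

```bash
python3 -m creep '[{"tx":0.02,"ty":-0.002,"tz":0,"rx":0,"ry":0,"rz":0},{"tx":0.038,"ty":-0.002,"tz":0,"rx":0,"ry":0,"rz":0},{"tx":0.04,"ty":-0.002,"tz":0,"rx":0,"ry":0,"rz":0},{"tx":0.04,"ty":-0.002,"tz":0,"rx":0,"ry":0,"rz":0},{"tx":0.04,"ty":-0.002,"tz":0,"rx":0,"ry":0,"rz":0},{"tx":0.04,"ty":-0.002,"tz":0,"rx":0,"ry":0,"rz":0},{"tx":0.04,"ty":-0.002,"tz":0,"rx":0,"ry":0,"rz":0},{"tx":0.04,"ty":-0.002,"tz":0,"rx":0,"ry":0,"rz":0},{"tx":0.04,"ty":-0.002,"tz":0,"rx":0,"ry":0,"rz":0},{"tx":0.035,"ty":-0.0015,"tz":0,"rx":0,"ry":0,"rz":0},{"tx":0.02,"ty":0,"tz":0,"rx":0,"ry":0,"rz":0},{"tx":0.01,"ty":0,"tz":0,"rx":0,"ry":0,"rz":0},{"tx":0,"ty":0,"tz":0.03,"rx":0,"ry":0,"rz":0},{"tx":0,"ty":0,"tz":0.05,"rx":0,"ry":0,"rz":0},{"tx":0,"ty":0,"tz":0.05,"rx":0,"ry":0,"rz":0},{"tx":0,"ty":0,"tz":0.04,"rx":0,"ry":0,"rz":0},{"tx":0,"ty":0,"tz":0.02,"rx":0,"ry":0,"rz":0},{"tx":0,"ty":0,"tz":0,"rx":0,"ry":0,"rz":0},{"tx":0,"ty":0,"tz":0,"rx":0,"ry":0,"rz":0}]'
python3 - <<'E'
from m import *
go(*w(-.008,.085),.032,86)
S=cam("side");crop(S,260,170,420,300,5,"pics/s29.png")
E
```

```text
time_s: 54.52
tool_pos: [0.5638, -0.0012, 0.08]
tool_rot: [179.8, -0.0, 85.9]
force: [0.3, 0.3, -0.5]
grip_width: 0.0557
t 54.525 pos [ 0.5638 -0.0012  0.08  ] [179.8366  -0.0226  85.9289] shift now-axes [ 0.0004 -0.002   0.048 ] after-turn axes [ 0.0004 -0.0019  0.048 ] turn [ 0.16 -0.02 -0.07] q [-31.5  18.   33.5 107.5 -11.7  57.8   2.9]
```

View pics/s29.png

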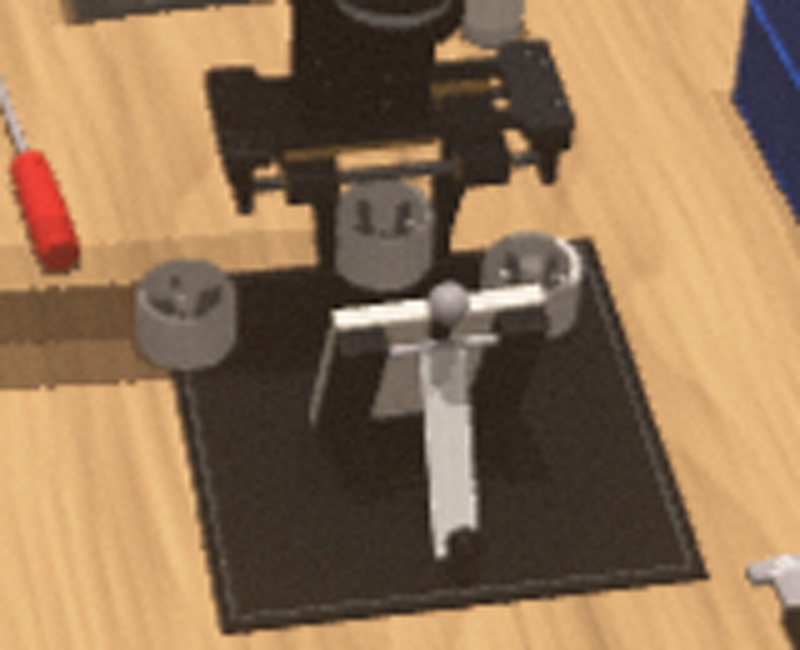

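```bash
python3 -m creep '[{"tx":0,"ty":-0.001,"tz":0.015,"rx":0,"ry":0,"rz":0},{"tx":0,"ty":-0.001,"tz":0.015,"rx":0,"ry":0,"rz":0},{"tx":0,"ty":0,"tz":0.012,"rx":0,"ry":0,"rz":0},{"tx":0,"ty":0,"tz":0.005,"rx":0,"ry":0,"rz":0},{"tx":0,"ty":0,"tz":0,"rx":0,"ry":0,"rz":0},{"tx":0,"ty":0,"tz":0,"rx":0,"ry":0,"rz":0}]'
python3 -m creep '[{"tx":0,"ty":0,"tz":0,"rx":0,"ry":0,"rz":0},{"tx":0,"ty":0,"tz":0,"rx":0,"ry":0,"rz":0},{"tx":0,"ty":0,"tz":0,"rx":0,"ry":0,"rz":0},{"tx":0,"ty":0,"tz":-0.015,"rx":0,"ry":0,"rz":0},{"tx":0,"ty":0,"tz":-0.03,"rx":0,"ry":0,"rz":0},{"tx":0,"ty":0,"tz":-0.03,"rx":0,"ry":0,"rz":0},{"tx":0,"ty":0,"tz":-0.03,"rx":0,"ry":0,"rz":0}]' 0.065
python3 -m creep '[{"tx":0.04,"ty":0,"tz":-0.02,"rx":0,"ry":0,"rz":0},{"tx":0.06,"ty":0,"tz":0,"rx":0,"ry":0,"rz":0},{"tx":0.06,"ty":0,"tz":0,"rx":0,"ry":0,"rz":0},{"tx":0.06,"ty":0,"tz":0,"rx":0,"ry":0,"rz":0},{"tx":0.0,"ty":0,"tz":0,"rx":0,"ry":0,"rz":0},{"tx":0.0,"ty":0,"tz":0,"rx":0,"ry":0,"rz":0}]' 0.075
python3 - <<'E'
from m import *
T=cam("top");S=cam("side")
crop(T,240,120,400,260,5,"pics/t30.png");crop(S,260,170,420,300,5,"pics/s30.png")
E
```

```text
time_s: 55.32
tool_pos: [0.5605, -0.0007, 0.0312]
tool_rot: [180.0, 0.0, 86.0]
force: [0.8, -0.2, -0.2]
grip_width: 0.056
time_s: 56.2
tool_pos: [0.5607, -0.0008, 0.1385]
tool_rot: [179.9, -0.0, 85.9]
force: [-0.4, 0.6, 0.1]
grip_width: 0.065
time_s: 56.95
tool_pos: [0.5761, 0.2183, 0.1571]
tool_rot: [180.0, 0.0, 86.0]
force: [0.8, -1.0, -0.7]
grip_width: 0.0751
```

View pics/t30.png

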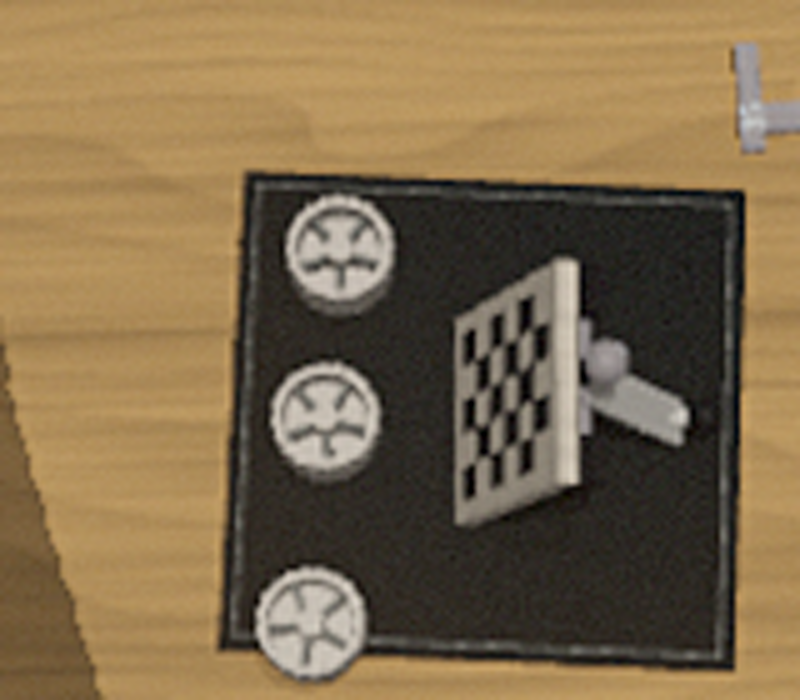

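View pics/s30.png

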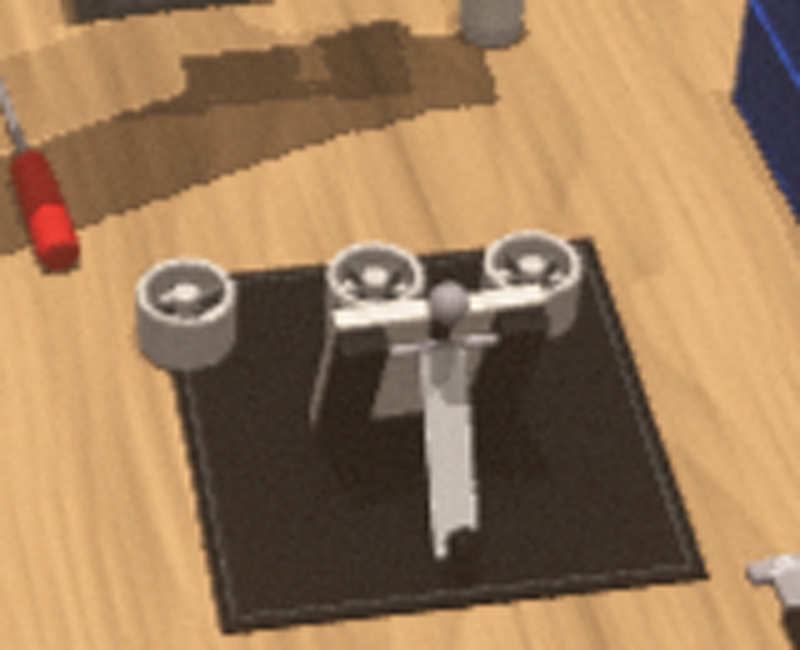

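Wheels 1 and 2 are in place, and wheel 3 overhangs the near edge at crop (311,622). I'll pick it up again.

```bash
python3 -m creep '[{"tx":-0.03,"ty":-0.015,"tz":0,"rx":0,"ry":0,"rz":0},{"tx":-0.04,"ty":-0.02,"tz":0,"rx":0,"ry":0,"rz":0},{"tx":-0.04,"ty":-0.02,"tz":0,"rx":0,"ry":0,"rz":0},{"tx":-0.04,"ty":-0.02,"tz":0,"rx":0,"ry":0,"rz":0},{"tx":-0.04,"ty":-0.02,"tz":0,"rx":0,"ry":0,"rz":0},{"tx":-0.028,"ty":-0.014,"tz":0,"rx":0,"ry":0,"rz":0},{"tx":0,"ty":0,"tz":0.03,"rx":0,"ry":0,"rz":0},{"tx":0,"ty":0,"tz":0.03,"rx":0,"ry":0,"rz":0},{"tx":0,"ty":0,"tz":0,"rx":0,"ry":0,"rz":0},{"tx":0,"ty":0,"tz":0,"rx":0,"ry":0,"rz":0}]' 0.08
python3 - <<'E'
from m import *
T=cam("top");S=cam("side");
crop(S,260,170,420,300,5,"pics/s31.png")
p=a((311,622))/5+a((240,120))-.4; print(onz(T,p,.039),onz(S,a((187,295))/5+a((260,170))-.4,.039))
go(*onz(T,p,.039)[0][:2],.034,86)
E
```

```text
time_s: 58.3
tool_pos: [0.4524, 0.0083, 0.0974]
tool_rot: [179.9, -0.0, 85.9]
force: [-0.3, 0.7, 0.3]
grip_width: 0.08
[[0.4519 0.0079 0.039 ]] [[0.4547 0.004  0.039 ]]
t 58.4 pos [0.4529 0.0088 0.0977] [179.87    -0.0556  85.9252] shift now-axes [-0.0011 -0.0011  0.0637] after-turn axes [-0.001  -0.0009  0.0637] turn [ 0.13 -0.06 -0.07] q [-39.7   1.5  36.  121.3  -1.1  57.3  -7.2]
```

View pics/s31.png

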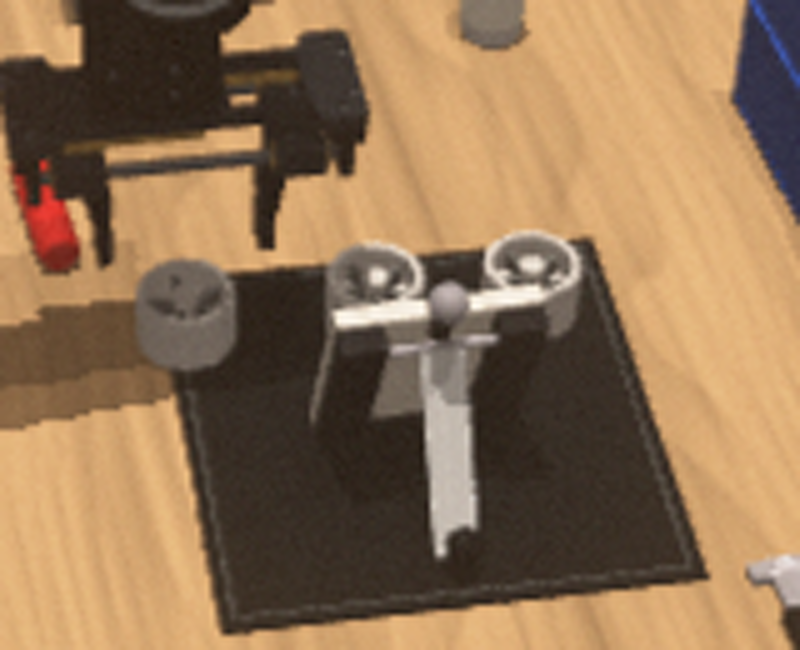

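```bash
python3 -m creep '[{"tx":-0.002,"ty":0,"tz":0.025,"rx":0,"ry":0,"rz":0},{"tx":0,"ty":0,"tz":0.02,"rx":0,"ry":0,"rz":0},{"tx":0,"ty":0,"tz":0.015,"rx":0,"ry":0,"rz":0},{"tx":0,"ty":0,"tz":0.004,"rx":0,"ry":0,"rz":0},{"tx":0,"ty":0,"tz":0,"rx":0,"ry":0,"rz":0}]' 0.08
python3 -m creep '[{"tx":0,"ty":0,"tz":0,"rx":0,"ry":0,"rz":0},{"tx":0,"ty":0,"tz":0,"rx":0,"ry":0,"rz":0},{"tx":0,"ty":0,"tz":0,"rx":0,"ry":0,"rz":0},{"tx":0,"ty":0,"tz":0,"rx":0,"ry":0,"rz":0}]' 0.03 15
python3 -m creep '[{"tx":0,"ty":0,"tz":-0.006,"rx":0,"ry":0,"rz":0},{"tx":0,"ty":0,"tz":-0.006,"rx":0,"ry":0,"rz":0},{"tx":0,"ty":0.01,"tz":0,"rx":0,"ry":0,"rz":0},{"tx":0,"ty":0.01,"tz":0,"rx":0,"ry":0,"rz":0},{"tx":0,"ty":0.009,"tz":0,"rx":0,"ry":0,"rz":0},{"tx":0,"ty":0,"tz":0,"rx":0,"ry":0,"rz":0},{"tx":0,"ty":0,"tz":0.006,"rx":0,"ry":0,"rz":0},{"tx":0,"ty":0,"tz":0.0055,"rx":0,"ry":0,"rz":0},{"tx":0,"ty":0,"tz":0,"rx":0,"ry":0,"rz":0},{"tx":0,"ty":0,"tz":0,"rx":0,"ry":0,"rz":0}]'
python3 -c "
from m import *
go(*w(-.09,.085),.034,86);print(mat(env.get_obs()['tool_pos']))"
```

```text
time_s: 59.02
tool_pos: [0.452, 0.007, 0.0327]
tool_rot: [180.0, -0.0, 86.0]
force: [-0.5, -0.0, 0.5]
grip_width: 0.0797
time_s: 59.52
tool_pos: [0.452, 0.0071, 0.0326]
tool_rot: [180.0, -0.0, 86.0]
force: [0.1, 0.7, 1.7]
grip_width: 0.0559
time_s: 60.78
tool_pos: [0.4803, 0.005, 0.0326]
tool_rot: [-180.0, -0.0, 86.0]
force: [1.1, -0.1, -0.2]
grip_width: 0.0553
t 60.775 pos [0.4803 0.005  0.0326] [-179.9807   -0.0014   85.9613] shift now-axes [ 0.0002 -0.0001 -0.0014] after-turn axes [ 0.0002 -0.0001 -0.0014] turn [-0.02 -0.   -0.04] q [-36.8  12.4  35.9 120.5  -9.5  49.8   0.6]
[-0.0899  0.0848]
```

```bash
python3 -m creep '[{"tx":0,"ty":0,"tz":0,"rx":0,"ry":0,"rz":0},{"tx":0,"ty":0,"tz":0,"rx":0,"ry":0,"rz":0},{"tx":0,"ty":0,"tz":0,"rx":0,"ry":0,"rz":0},{"tx":0,"ty":0,"tz":-0.015,"rx":0,"ry":0,"rz":0},{"tx":0,"ty":0,"tz":-0.03,"rx":0,"ry":0,"rz":0},{"tx":0,"ty":0,"tz":-0.04,"rx":0,"ry":0,"rz":0},{"tx":0,"ty":0,"tz":-0.05,"rx":0,"ry":0,"rz":0},{"tx":0.05,"ty":0,"tz":-0.05,"rx":0,"ry":0,"rz":0},{"tx":0.06,"ty":0,"tz":0,"rx":0,"ry":0,"rz":0},{"tx":0.06,"ty":0,"tz":0,"rx":0,"ry":0,"rz":0},{"tx":0.05,"ty":0,"tz":0,"rx":0,"ry":0,"rz":0},{"tx":0,"ty":0,"tz":0,"rx":0,"ry":0,"rz":0},{"tx":0,"ty":0,"tz":0,"rx":0,"ry":0,"rz":0}]' 0.065
python3 - <<'E'
from m import *
T=cam("top");S=cam("side")
cv2.imwrite("pics/t32.png",T["pixels"][:,:,::-1]);crop(T,260,140,400,260,5,"pics/t32c.png");crop(S,260,170,420,300,5,"pics/s32.png")
cv2.imwrite("pics/s32f.png",S["pixels"][:,:,::-1])
E
```

```text
time_s: 62.4
tool_pos: [0.4959, 0.2176, 0.2127]
tool_rot: [180.0, 0.0, 85.9]
force: [-0.2, -0.2, 0.3]
grip_width: 0.0649
```

View pics/t32.png

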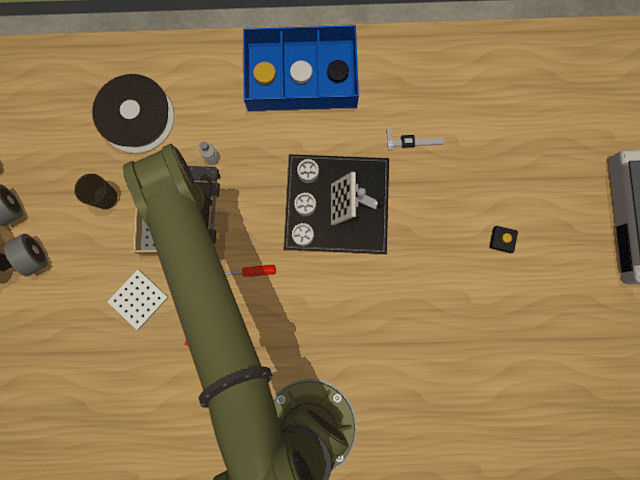

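View pics/t32c.png

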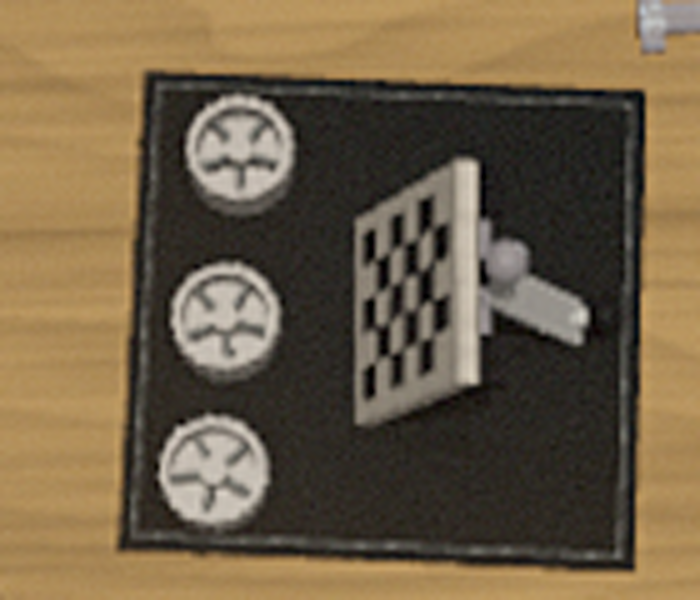

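View pics/s32f.png

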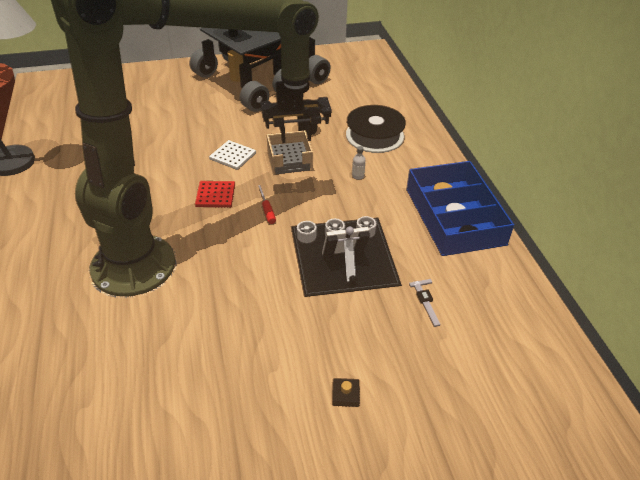

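```bash
python3 - <<'E'
from m import *
T=cam("top");S=cam("side")
f=lambda p:a(p)/5+a((260,140))-.4
for p in[(240,152),(225,319),(214,470)]: print("wheel mat",mat(onz(T,f(p),.039)[0]))
b=onz(T,f((508,260)),.146)[0];print("ball mat",mat(b)); print("foot",mat(onz(T,f((580,325)),.012)[0]))
print("face bottom",[mat(onz(T,f(p),.004)[0]) for p in[(356,425)]], "ball tri",tri(T,f((508,260)),S,(349.5,230.5)))
crop(S,250,110,330,180,8,"pics/s33.png")
E
```

```text
wheel mat [0.0766 0.0801]
wheel mat [-0.0126  0.0836]
wheel mat [-0.0916  0.0854]
ball mat [-0.0011 -0.0549]
foot [-0.0021 -0.1016]
face bottom [array([-0.059 ,  0.0137])] ball tri [ 0.5608 -0.141   0.1427]
```

View pics/s33.png

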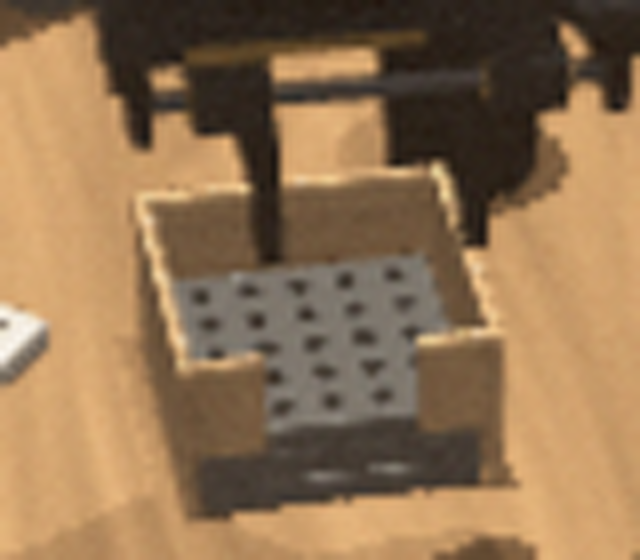

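All checks are good and nothing is touching the robot, so I'm handing in.

```bash
python3 -c "
from cell import env
print(env.sign_off())"
```

```text
the job is handed in; nothing more can be done
None
```

The chart stands on its opened leg on the mat, and all three wheels present lie flat in front of its checked face. I handed the job in at about 62 s; no verdict is reported.

**What I did:**
- Drew the chart out by the leg knob. The plates dropped level and stayed in the rack.
- Unfolded the leg until the force reading rose, then hung the chart by its steel ball and stood it on the mat.
- Placed the wheels one by one.

**Last checks from the camera images, in the mat's frame:**

| Item | x (m) | y (m) | Limit |
|---|---|---|---|
| Wheel 1 | 0.077 | 0.080 | x ±0.115, y ±0.120 |
| Wheel 2 | -0.013 | 0.084 | x ±0.115, y ±0.120 |
| Wheel 3 | -0.092 | 0.085 | x ±0.115, y ±0.120 |
| Leg foot | -0.002 | -0.102 | x ±0.130, y ±0.135 |

- **Chart:** its bottom front edge is at y of about 0.014, so each wheel's centre is more than 60 mm in front. The lean was about 22° (0.38 rad) just before release. The ball measured 0.143 m up, against about 0.146 expected.
- **Plates:** in the side picture they are level in the rack.
- **Bystanders:** none looks moved.

**What went wrong or disagreed:**
- **Chart placing:** the first two tries at standing the chart slid it too far back on the mat, so I lifted it and set it down again further forward.
- **Wheel 3:** it turned up about 28 mm towards the mat's near edge after I had placed it. I took this for the announced knock, though it could have slipped at release, and re-placed it.
- **Wheel side view:** on wheel 3 the two cameras differed by up to 4 mm.

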